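Pack step blocks and lock the row with the lever fixture

TASK

Pack the black step blocks for transport: take the spanner that lies across the packing fixture and lay it on the bench clear of the fixture, then stand all the step blocks lengthwise in the channel and fill its leftover places with plain wooden blocks, so that four blocks stand in one row. Pull the sprung lever through its full stroke to close the row up against the end stop, ease it slowly back home without letting it fly, and then lower the wooden key into the gap by the pusher so that nothing can shift. Leave the dial indicator where it is.

Things in the scene. Friction and masses are not known exactly. Their poses are not given: they have to be found in the camera images.
- fixture: Packing fixture fixed to the bench: base plate 110 (x) x 400 (y, -170 to +230) x 10 mm high. Origin at bench level under the channel's middle; y runs along the channel toward the lever end, x away from the robot, z up. Behind the pusher: guide block (y 159 to 177 mm, to z = 54 mm) and pivot post (to z = 72 mm).
- channel (a point): Middle of the channel's floor, 10 mm above the bench, axes as the fixture's. Rails along both sides: inner faces at x = +-19 mm, outer at +-27 mm, tops 12 mm above the floor. End stop (54 mm wide, 50 mm high) with its face at y = -136 mm; sprung pusher plate (34 mm wide, 45 mm high) with its face at y = +136 mm when home: room for four 60 mm blocks and 32 mm to spare.
- lever (a joint): Angle of the sprung lever, rad: 0 home, 0.9 end of stroke; grows as the grip is pulled toward the robot (counter-clockwise from above). Moves the pusher toward the stop, 31 mm at 0.9, which closes four blocks up to 1 mm. Spring: 2.5 N at the grip at home, 12 N at full stroke, plus some N to slide blocks. Let go more than 0.12 rad from home, it flies back above 1.6 rad/s, which counts as a slam.
- grip (a point): Middle of the lever's upright round black grip, 22 mm diameter, z = 72 to 130 mm above the bench; this point (z = 105 mm) moves with the lever, 120 mm from the pivot axis. The flat arm under it reaches z = 72 mm. In the fixture's directions the grip lies at x 31, y 116 mm from the pivot at home, at x -72, y 96 mm at full stroke.
- pivot (a point): Point on the lever's vertical pivot axis, z = 105 mm above the bench, at x = 0, y = 200 mm of the fixture.
- key_gap (a point): Point on the channel floor in the middle (y = 120 mm of the fixture) of the 32 mm gap that the lever leaves between the tight row of four blocks and the pusher at home: where the key's origin belongs, the key's x and y axes parallel to the fixture's, either way round.
- spanner: Combination spanner, 202 mm long along its y, 27 mm wide at the ends, 10 mm thick; shank 10 mm wide, 5 mm thick (1 to 6 mm above its underside). Origin at the underside of its middle. At the start it lies across the fixture on the two rails, 22 mm above the bench.
- key: Wooden locking key standing upright: block 32 (x) x 28 (y) x 48 mm high, its lowest 6 mm stepped in by 2 to 3 mm, with a grip 20 (x) x 24 (y) mm on top, up to 88 mm. Origin under its centre.
- dial_indicator: Dial indicator lying on its back on the bench, 127 x 62 x 21 mm, to be left alone. Origin under its middle.
- step1: Black steel stepped packing block, about 0.2 kg, 32 (x) x 60 (y) mm; one to three are there (None if absent). A staircase that climbs along its +y from 8 mm high at y = -30 to 50 mm at y = +30; from y = +6 on it is over 36 mm high: best gripped across x at y = +14 mm. Origin under the middle of its base. Either way round fits the channel.
- step2: Black steel stepped packing block, about 0.2 kg, 32 (x) x 60 (y) mm; one to three are there (None if absent). A staircase that climbs along its +y from 8 mm high at y = -30 to 50 mm at y = +30; from y = +6 on it is over 36 mm high: best gripped across x at y = +14 mm. Origin under the middle of its base. Either way round fits the channel.
- step3: Black steel stepped packing block, about 0.2 kg, 32 (x) x 60 (y) mm; one to three are there (None if absent). A staircase that climbs along its +y from 8 mm high at y = -30 to 50 mm at y = +30; from y = +6 on it is over 36 mm high: best gripped across x at y = +14 mm. Origin under the middle of its base. Either way round fits the channel.
- place1 (a point): Point on the channel floor under the middle of place 1 of the tight row, counted from the end stop (x = 0, y = -106 mm of the fixture): where the origin of a block, any block, belongs in the end.
- place2 (a point): Point on the channel floor under the middle of place 2 of the tight row, counted from the end stop (x = 0, y = -46 mm of the fixture): where the origin of a block, any block, belongs in the end.
- place3 (a point): Point on the channel floor under the middle of place 3 of the tight row, counted from the end stop (x = 0, y = 14 mm of the fixture): where the origin of a block, any block, belongs in the end.
- place4 (a point): Point on the channel floor under the middle of place 4 of the tight row, counted from the end stop (x = 0, y = 74 mm of the fixture): where the origin of a block, any block, belongs in the end.
- wood1: Plain light wooden filler block, about 0.1 kg, 32 (x) x 60 (y) x 45 mm high. Origin under its centre. There are three, sometimes more than needed.
- wood2: Plain light wooden filler block, about 0.1 kg, 32 (x) x 60 (y) x 45 mm high. Origin under its centre. There are three, sometimes more than needed.
- wood3: Plain light wooden filler block, about 0.1 kg, 32 (x) x 60 (y) x 45 mm high. Origin under its centre. There are three, sometimes more than needed.

How it is judged:
On the way, in this order (a step that is already met when the one before it is completed fails the run):
1. The spanner lies on the bench clear of the fixture ((x of spanner in the frame of fixture above 0.07 m or x of spanner in the frame of fixture below -0.07 m or y of spanner in the frame of fixture below -0.18 m or y of spanner in the frame of fixture above 0.25 m) and height (world z) of spanner between -0.01 and 0.012 m), for 0.2 s.
2. All step blocks and enough wooden blocks stand in the channel's four places and the lever is pulled to the end of its stroke, the row tight against the end stop (value of joint lever above 0.84 rad and distance between any of step1, step2, step3, wood1, wood2, wood3 and place1 below 0.008 m and distance between any of step1, step2, step3, wood1, wood2, wood3 and place2 below 0.008 m and distance between any of step1, step2, step3, wood1, wood2, wood3 and place3 below 0.008 m and distance between any of step1, step2, step3, wood1, wood2, wood3 and place4 below 0.008 m and (distance between step1 and place1 below 0.008 m or distance between step1 and place2 below 0.008 m or distance between step1 and place3 below 0.008 m or distance between step1 and place4 below 0.008 m) and (distance between step2 and place1 below 0.008 m or distance between step2 and place2 below 0.008 m or distance between step2 and place3 below 0.008 m or distance between step2 and place4 below 0.008 m) and (distance between step3 and place1 below 0.008 m or distance between step3 and place2 below 0.008 m or distance between step3 and place3 below 0.008 m or distance between step3 and place4 below 0.008 m)), for 0.2 s.
3. The lever is back home (value of joint lever below 0.05 rad), for 0.2 s.
At the end, for the whole second after the job is handed in: All step blocks and enough wooden ones stand on the channel floor within 8 mm of the four places from the end stop on, the key within 9 mm of the gap's point, lever under 0.05 rad, spanner on the bench 70 mm off the channel or past its ends, all at rest (all of step 1 and distance between any of step1, step2, step3, wood1, wood2, wood3 and place1 below 0.008 m and distance between any of step1, step2, step3, wood1, wood2, wood3 and place2 below 0.008 m and distance between any of step1, step2, step3, wood1, wood2, wood3 and place3 below 0.008 m and distance between any of step1, step2, step3, wood1, wood2, wood3 and place4 below 0.008 m and (distance between step1 and place1 below 0.008 m or distance between step1 and place2 below 0.008 m or distance between step1 and place3 below 0.008 m or distance between step1 and place4 below 0.008 m) and (distance between step2 and place1 below 0.008 m or distance between step2 and place2 below 0.008 m or distance between step2 and place3 below 0.008 m or distance between step2 and place4 below 0.008 m) and (distance between step3 and place1 below 0.008 m or distance between step3 and place2 below 0.008 m or distance between step3 and place3 below 0.008 m or distance between step3 and place4 below 0.008 m) and value of joint lever below 0.05 rad and distance between key and key_gap below 0.009 m and linear speed of each of step1, step2, step3, wood1, wood2, wood3, key, spanner below 0.03 m/s); the robot touches nothing.
It fails at once if The lever flies back (faster than 1.6 rad/s) (velocity of joint lever below -1.6 rad/s).
It fails at once if The dial indicator is moved more than 30 mm (distance of dial_indicator from where it was at the start of the episode above 0.03 m).
Of step1, step2, step3 only 1 to 3 are there at a start; the rules pass over those that are not, and their reading is None.
At some moment in a run one of step1, step2, step3, wood1, wood2, wood3 may be knocked a few centimetres aside while the robot is not near it.
It also fails if it takes over 210 s, if anything falls off the work surface, if the arm or the gripper's body presses on something with over 40 N, if the wrist force passes 120 N, or if a joint passes its speed limit or range.

ROBOT

A 6-joint arm with a two-finger parallel gripper is mounted at the origin on the work surface; the furniture and walls round the work are solid. World frame = base frame: x ahead of the robot, y to its left, z up, the work surface at z = 0. Lengths are in m, angles in rad, forces in N, time in s.
With the tool pointing down it reaches from about 0.35 to 0.775 m from the base axis. Payload 7.3 kg.
Tool frame: the origin (TCP) lies on the centre line of the jaws, within the pads' length; the fingertips stand 17 mm ahead of it and the grasp point (between the pads) lies 2 mm behind it (robot.tip_extent is the distance from the TCP to the fingertips, in m); z points along the fingers, y is the line along which they close (so a half turn about z gives the same grasp; the last joint's range is limited). The gripper opens to 92 mm and grips with 3 to 60 N. Pads are 19 mm wide; open, the fingers measure 130 mm over their backs; the gripper's body (75 mm by 190 mm) begins 47 mm behind the grasp point.
Start: joints at [-1.461, 0.342, 1.524, -0, 1.275, -0.146], TCP at [0.133, -0.508, 0.244] pointing down, gripper open.
Joint ranges: [-2.53, 2.53], [-0.77, 2.02], [0.04, 2.7], [-1, 4.14], [0.28, 2.66], [-3.11, 3.11]. Speed limits (rad/s): [2.57, 2.57, 3.14, 3.14, 3.14, 3.14].

INTERFACE

Orientations are given as [roll, pitch, yaw] about the fixed x, y, z axes, in that order (R = Rz(yaw) Ry(pitch) Rx(roll)).
In Python, from cell import robot gives the robot as it stands.
- The arm moves only by the tool step_arm, never from a script. Its argument "motion" is a list of rows, each a list of 2 entries, a list of its own where there are three numbers: the shift along the tool's x, y, z in units of 60 mm (1.0 is 60 mm), then the turn about the tool's z in rad. In form: [[[x, y, z], spin], ...]. A call has 1 to 10 rows; each row is the pose to reach, as a shift and turn from the pose commanded when the call began, along the tool's axes at that moment; what a row does not reach only later rows make up. A row lasts 1/8 s, in which the tool goes at most 62.5 mm and 10.7 degrees, less where a joint would pass 70% of its speed; a pose out of reach is approached as far as the arm can. A call with a gripper value outside its range is refused whole. "hand" is the closure in counts, from 0 (fully open) to 255 (shut), set as the call begins (left out, the last holds). The fingers move at their own pace and stop on an object; "squeeze" is the grip in N (left out, the last holds). Time passes only in rows, so rows that repeat a pose let the fingers close. It gives the time, the measured TCP pose, the force, the opening and the grip force at its end, in the units of the state.
- robot.observe(): the state, without advancing time (a new reading comes with each control period).
- robot.read_camera(name): name is "scene" or "top"; returns a dict with "pixels" (480x640x3 uint8, red, green, blue), "intrinsics" (3x3 intrinsics, pixels), "k1" (the pictures are not rectified: a ray, as slopes to the right and down, at radius r is drawn at 1 + k1 r^2 times it, then the intrinsics apply), "xyz" and "rotation" of the camera in the world. Camera axes: x right, y up, looking along -z (the intrinsics and any distortion apply to the point x, -y, -z); pixel columns grow to the right and rows downward; lengths in m; the calibration is good to about 2 mm. A picture is of the moment at which its call begins. There is no depth.
- robot.hand_in(): hands the job in; it is judged then, once.
The state is a dict: "time": time; "qpos": joint angles; "qvel": joint speeds; "joint_efforts": joint torques, N m; "tool_pos": TCP position; "tool_rot": TCP orientation; "contact_force": force on the tool from outside, world axes, zero at the start; "torque": the same for the moment, N m; "opening": finger opening in m; "grip_force": force on a finger pad.
Only numpy, scipy, OpenCV 4.12 (cv2) and the standard library are available. Lean on these libraries where they do the work, as an engineer would, in place of code of your own. Each camera call takes 0.05 s, during which the arm holds its last target. There are 200 camera calls.

## Working session

There is one attempt and no reset: what is moved stays moved. The work goes in short steps, Python scripts to look and compute and a tool call to move; the robot and the scene stay as the last step left them, time stands still between calls to the robot, and variables do not carry over. Pictures are saved under pics/ and viewed, at most 14 in all, crops included, and the job is handed in when it is done.

Besides the shell and the picture viewer there is one more tool, called after "Emit:" as name([rows], argument=value, ...), one row to a line, values as JSON. step_arm: Moves the arm, as the interface text tells. Its arguments: {"type":"object","properties":{"motion":{"type":"array"},"hand":{"type":"number"},"squeeze":{"type":"number"}},"required":["motion"]}

```bash
ls; mkdir -p pics; cat > h.py <<'E'
import numpy as np, cv2
from cell import robot
def shot(name,f):
    c=robot.read_camera(name); cv2.imwrite(f'pics/{f}.png',c['pixels'][:,:,::-1]); np.savez(f'pics/{f}.npz',**{k:np.array(c[k]) for k in c}); return c
def load(f): return dict(np.load(f'pics/{f}.npz'))
def pix2w(c,uv,z):
    uv=np.atleast_2d(np.array(uv,float)); K=c['intrinsics']; k1=float(c['k1'])
    out=[]
    zs=np.broadcast_to(z,(len(uv),))
    for (u,v),zz in zip(uv,zs):
        d=np.array([(u-K[0,2])/K[0,0],(v-K[1,2])/K[1,1]]); s=d.copy()
        for _ in range(30): s=d/(1+k1*(s@s))
        r=c['rotation']@np.array([s[0],-s[1],-1.]); t=(zz-c['xyz'][2])/r[2]
        out.append(c['xyz']+t*r)
    return np.array(out)
def w2pix(c,P):
    P=np.atleast_2d(P); p=(P-c['xyz'])@c['rotation']; s=np.c_[p[:,0],-p[:,1]]/-p[:,2:3]
    s=s*(1+float(c['k1'])*(s**2).sum(1,keepdims=True)); K=c['intrinsics']
    return s*[K[0,0],K[1,1]]+[K[0,2],K[1,2]]
E
python3 - <<'E'
from h import *
for n in('scene','top'):
    c=shot(n,n+'0'); print(n,c['intrinsics'],c['k1'],c['xyz'],c['rotation'])
print(robot.observe())
E
```

```text
pics
scene [[487.70489485   0.         324.73665816]
 [  0.         487.70489485 233.19724404]
 [  0.           0.           1.        ]] -0.0363336152213789 [-0.42778101 -0.90468732  0.64337367] [ 1.15802935  0.0080542  -0.80066634]
top [[485.61367068   0.         318.08041687]
 [  0.         485.61367068 244.56013156]
 [  0.           0.           1.        ]] 0.0015865166551995349 [ 0.39808042 -0.00759735  1.15911933] [ 0.07471331 -0.01625457 -1.56605275]
{'time': 0.1, 'qpos': array([-1.46097929e+00,  3.42690012e-01,  1.52487545e+00, -1.75530573e-06,
        1.27541622e+00, -1.45987221e-01]), 'qvel': array([-0.00018064, -0.00281611, -0.00184463, -0.00027353,  0.00131703,
        0.00253261]), 'joint_efforts': array([ 1.57524250e-03, -4.32006276e+01, -2.44694334e+01,  7.19344220e-02,
        5.26093191e-02, -4.11066185e-05]), 'tool_pos': array([ 0.13282906, -0.50758427,  0.24311133]), 'tool_rot': array([-3.14021815e+00, -2.00400446e-04,  2.55804628e-01]), 'contact_force': array([-0.19406658, -0.17391767,  0.38203504]), 'torque': array([ 0.02502314, -0.01417512, -0.00748278]), 'grip_force': 0.0, 'opening': 0.09221174138177528}
```

```bash
cat >> h.py <<'E'
from scipy.spatial.transform import Rotation as Ro
_p,_w=pix2w,w2pix
def _fix(c):
    c=dict(c); c['rotation']=np.array(c['rotation'])
    if c['rotation'].ndim==1: c['rotation']=Ro.from_euler('xyz',c['rotation']).as_matrix()
    return c
def pix2w(c,*a): return _p(_fix(c),*a)
def w2pix(c,*a): return _w(_fix(c),*a)
E
python3 -c "
import cv2
a=cv2.imread('pics/top0.png');cv2.imwrite('pics/top0b.png',cv2.resize(a,(800,600),interpolation=cv2.INTER_CUBIC))"
```

```text
(no output)
```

View pics/top0b.png

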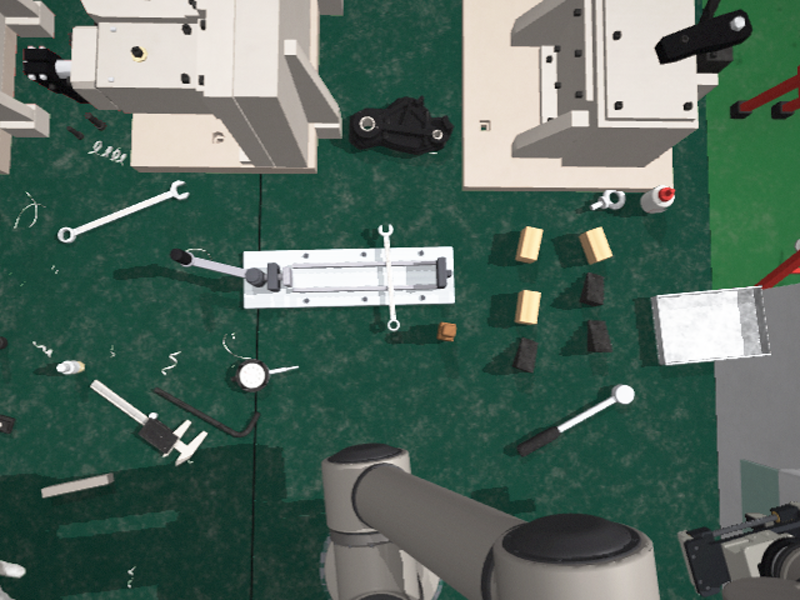

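View pics/scene0.png

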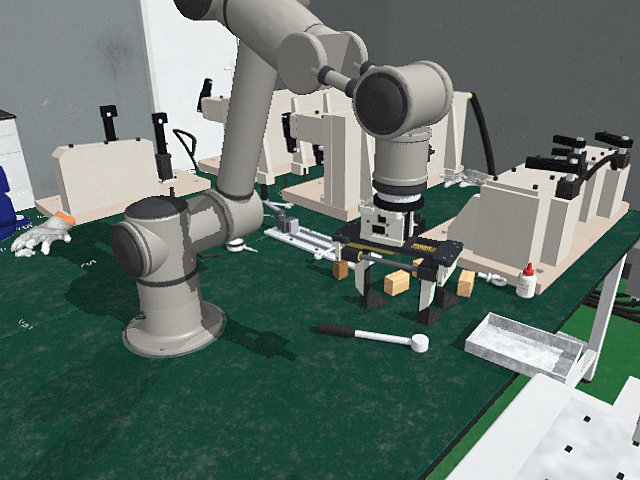

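The top view shows the fixture at about (350,277), with the lever grip left at (180,257) and the spanner across it at x≈388. There are three wood blocks near (530,244), (596,246) and (528,307), three black steps near (526,355), (593,290) and (597,337), the key at (447,330) and the dial at (252,375). I'll enlarge both areas.

```bash
python3 -c "
import cv2
a=cv2.imread('pics/top0.png')
c=a[170:300,360:520];cv2.imwrite('pics/blk.png',cv2.resize(c[:, :],None,fx=4.6,fy=4.6,interpolation=cv2.INTER_CUBIC))
c=a[165:280,125:375];cv2.imwrite('pics/fix.png',cv2.resize(c,None,fx=3.2,fy=3.2,interpolation=cv2.INTER_CUBIC))"
```

```text
(no output)
```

View pics/blk.png

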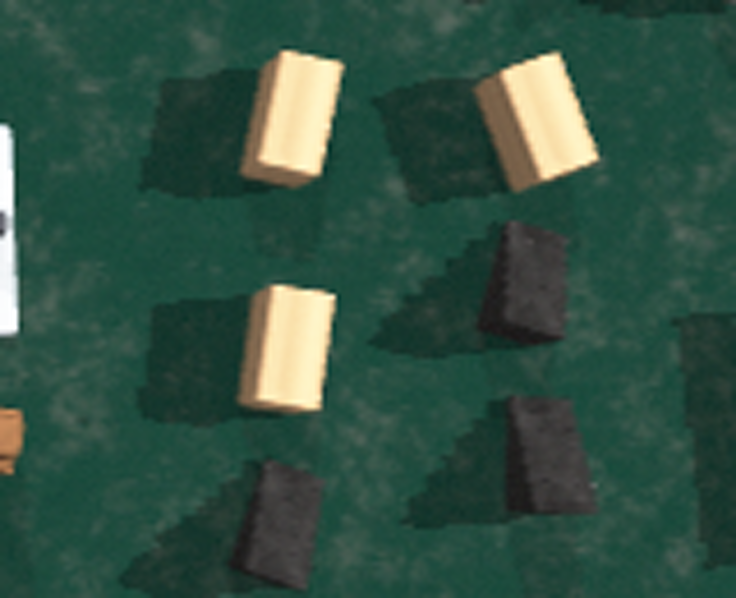

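View pics/fix.png

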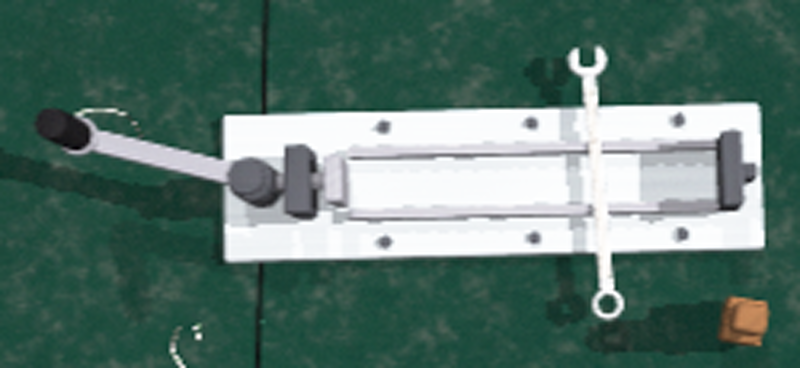

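Enlarged: in blk.png the wood blocks are at (295,118), (537,120) and (288,347), and the steps at (525,282), (550,455) and (280,525). Their shadows put the high ends toward the robot. In fix.png the plate corners are (223,115), (762,103), (765,247) and (226,262), the spanner runs (588,60)–(607,303), and the key is at (745,322). Next I'll fit poses by silhouette.

```bash
cat >> h.py <<'E'
from scipy.optimize import least_squares, minimize
def box(a,b,z0,z1): return np.array([[x,y,z] for x in(-a,a) for y in(-b,b) for z in(z0,z1)])
WOOD=box(.016,.03,0,.045)
STEP=np.array([[s*.016,y,z] for s in(-1,1) for y,z in((-.03,0),(-.03,.008),(-.018,.018),(.018,.05),(.03,.05),(.03,0))])
KEY=[box(.016,.014,.006,.048),box(.014,.012,0,.006),box(.010,.012,.048,.088)]
def mask(c,kind):
    h=cv2.cvtColor(c['pixels'],cv2.COLOR_RGB2HSV).astype(int); p=c['pixels'].astype(int)
    if kind=='step': return ((h[...,2]<95)&(h[...,1]<70)).astype(np.uint8)
    return ((p[...,0]>p[...,2]+25)&(p[...,0]>p[...,1]+5)&(p[...,0]>80)).astype(np.uint8)
def sil(c,parts,q,z0,roi,S=4):
    u0,v0,u1,v1=roi; m=np.zeros(((v1-v0)*S,(u1-u0)*S),np.uint8); cc,s=np.cos(q[2]),np.sin(q[2])
    for V in (parts if isinstance(parts,list) else [parts]):
        P=V@np.array([[cc,s,0],[-s,cc,0],[0,0,1]])+[q[0],q[1],z0]
        p=(w2pix(c,P)-[u0,v0]+.5)*S
        cv2.fillConvexPoly(m,cv2.convexHull((p*16).astype(np.int32)),1,shift=4)
    return cv2.resize(m.astype(np.float32),None,fx=1/S,fy=1/S,interpolation=cv2.INTER_AREA)
def fit(c,parts,kind,uv,yaws,z0=0.,r=30):
    u,v=map(int,uv); roi=(max(u-r,0),max(v-r,0),u+r,v+r); M=mask(c,kind)[roi[1]:roi[3],roi[0]:roi[2]]
    n,lab,st,ce=cv2.connectedComponentsWithStats(M)
    d=[1e9]+[np.hypot(*(ce[i]-[u-roi[0],v-roi[1]]))+(1e3 if st[i,4]<30 else 0) for i in range(1,n)]
    M=(lab==int(np.argmin(d))).astype(np.float32); p0=pix2w(c,[uv],.022+z0)[0]; best=None
    for y in yaws:
        f=lambda q:np.abs(sil(c,parts,q,z0,roi)-M).sum()/M.sum()
        R=minimize(f,[p0[0],p0[1],y],method='Nelder-Mead',options=dict(initial_simplex=[[p0[0]+a,p0[1]+b,y+g] for a,b,g in((0,0,0),(.01,0,0),(0,.01,0),(0,0,.2))],xatol=1e-4,fatol=1e-4))
        if best is None or R.fun<best.fun: best=R
    return best.x.round(4),round(best.fun,3),int(M.sum())
E
python3 - <<'E'
from h import *
c=load('top0')
px=lambda l:[(125+u/3.2,165+v/3.2) for u,v in l]
P=pix2w(c,px([(223,115),(762,103),(765,247),(226,262)]),.010)[:,:2]
F=np.array([[.055,.23],[.055,-.17],[-.055,-.17],[-.055,.23]])
r=least_squares(lambda q:(F@np.array([[np.cos(q[2]),np.sin(q[2])],[-np.sin(q[2]),np.cos(q[2])]])+q[:2]-P).ravel(),[.45,.1,0])
print('fix',r.x,np.abs(r.fun).max())
print('spanner',pix2w(c,px([(588,60),(607,303),(597,182)]),.028))
print('grip',pix2w(c,px([(50,124)]),.13), pix2w(c,px([(78,134)]),.072))
bp=lambda u,v:(360+u/4.6,170+v/4.6)
for n,u in dict(A=(295,118),B=(537,120),C=(288,347)).items(): print(n,fit(c,WOOD,'wood',bp(*u),[0+1.57,1.2,1.9]))
for n,u in dict(D=(525,282),E=(550,455),F=(280,525)).items(): print(n,fit(c,STEP,'step',bp(*u),[1.57,-1.57,1.2,-1.2,-1.9,1.9]))
k=px([(745,322)])[0]
for y in(0,.4,-.4,.8,1.2,1.57): print('key',fit(c,KEY,'wood',k,[y]))
E
```

```text
fix [0.53910261 0.03583502 0.0319054 ] 0.0009494546012963623
spanner [[ 0.62646606 -0.00290317  0.028     ]
 [ 0.44744728 -0.01784294  0.028     ]
 [ 0.53607064 -0.01005187  0.028     ]]
grip [[0.55994295 0.3537046  0.13      ]] [[0.56213214 0.35432083 0.072     ]]
A (array([ 0.6015, -0.2736,  1.3389]), np.float64(0.065), 468)
B (array([ 0.6011, -0.3998,  1.9206]), np.float64(0.071), 504)
C (array([ 0.4825, -0.2696,  1.4206]), np.float64(0.057), 469)
D (array([ 0.5201, -0.3971,  1.2627]), np.float64(0.096), 417)
E (array([ 0.4299, -0.4034,  1.5098]), np.float64(0.097), 435)
F (array([ 0.3943, -0.2671,  1.2107]), np.float64(0.098), 398)
key (array([ 0.4362, -0.1155, -0.1349]), np.float64(0.157), 184)
key (array([ 0.4363, -0.1163, -0.1838]), np.float64(0.156), 184)
key (array([ 0.4363, -0.1159, -0.2129]), np.float64(0.155), 184)
key (array([ 0.436 , -0.1158,  1.3608]), np.float64(0.201), 184)
key (array([ 0.4359, -0.1167,  1.3657]), np.float64(0.202), 184)
key (array([ 0.4359, -0.1162,  1.3568]), np.float64(0.2), 184)
```

```bash
cat >> h.py <<'E'
FX=np.array([.5391,.0358,.0319])
def fw(x,y): 
    c,s=np.cos(FX[2]),np.sin(FX[2]); return FX[0]+c*x-s*y, FX[1]+s*x+c*y
def rel(*targets,start=None):
    """targets (x,y,z,psi) -> rows from current pose"""
    if start is None:
        o=robot.observe(); start=(*o['tool_pos'],o['tool_rot'][2])
    p=start[3]; A=np.array([[np.cos(p),np.sin(p),0],[np.sin(p),-np.cos(p),0],[0,0,-1]])
    for t in targets:
        d=A@(np.array(t[:3])-start[:3])/.06; print(d.round(3).tolist(), round((p-t[3]+np.pi)%(2*np.pi)-np.pi,3))
E
python3 - <<'E'
from h import *
print(fw(0,-.045))
rel((.5357,-.0102,.12,.083),(.5357,-.0102,.039,.083),start=(.133,-.508,.244,.2558))
E
```

```text
(np.float64(0.5405352565491948), np.float64(-0.0091771057165531))
[8.592, -6.329, 2.067] 0.173
[8.592, -6.329, 3.417] 0.173
```

Emit:
step_arm([
  [[8.6,-6.33,2.07],0.17],
  [[8.6,-6.33,2.07],0.17],
  [[8.6,-6.33,2.07],0.17],
  [[8.6,-6.33,2.07],0.17],
  [[8.6,-6.33,2.07],0.17],
  [[8.6,-6.33,2.07],0.17],
  [[8.6,-6.33,2.07],0.17],
  [[8.6,-6.33,2.07],0.17],
  [[8.6,-6.33,2.07],0.17],
  [[8.6,-6.33,2.07],0.17],
], hand=165, squeeze=30)

```text
time: 1.35
tool_pos: [0.5199, -0.0292, 0.1242]
tool_rot: [3.141, 0.0, 0.086]
contact_force: [1.6, -0.8, 0.0]
opening: 0.0323
grip_force: 0.0
```

Emit:
step_arm([
  [[0,0,0],0],
  [[0,0,0],0],
])

```text
time: 1.6
tool_pos: [0.5183, -0.031, 0.1243]
tool_rot: [3.142, 0.001, 0.087]
contact_force: [0.2, -0.3, 0.3]
opening: 0.0329
grip_force: 0.0
```

```bash
python3 - <<'E'
from h import *
print(robot.observe()['tool_pos'])
rel((.537,-.0102,.08,.083),(.537,-.0102,.039,.083))
c=shot('top','t1')
a=c['pixels'][:,:,::-1][190:270,240:330]; cv2.imwrite('pics/t1c.png',cv2.resize(a,None,fx=6,fy=6,interpolation=cv2.INTER_CUBIC))
E
```

```text
[ 0.5183214  -0.03099595  0.12432739]
[0.34, -0.318, 0.739] 0.004
[0.34, -0.318, 1.422] 0.004
```

Emit:
step_arm([
  [[0.34,-0.32,0.7],0],
  [[0.34,-0.32,0.7],0],
  [[0.34,-0.32,1.1],0],
  [[0.34,-0.32,1.42],0],
  [[0.34,-0.32,1.42],0],
  [[0.34,-0.32,1.42],0],
])

```text
time: 2.4
tool_pos: [0.538, -0.0111, 0.0411]
tool_rot: [3.141, -0.002, 0.085]
contact_force: [0.6, -0.1, 0.8]
opening: 0.0322
grip_force: 0.0
```

Emit:
step_arm([
  [[0,0,0],0],
  [[0,0,0],0],
  [[0,0,0],0],
  [[0,0,0],0],
  [[0,0,0],0],
  [[0,0,-0.5],0],
  [[0,0,-1.2],0],
  [[0,0,-1.2],0],
  [[0,0,-1.2],0],
], hand=255)

```text
time: 3.52
tool_pos: [0.5369, -0.01, 0.1107]
tool_rot: [-3.141, 0.001, 0.086]
contact_force: [0.5, 0.4, -1.1]
opening: 0.0084
grip_force: 30.0
```

```bash
python3 - <<'E'
from h import *
rel((.405,.04,.11,1.6),(.405,.04,.020,1.6))
c=shot('scene','t2')
a=c['pixels'][:,:,::-1][150:290,230:430]; cv2.imwrite('pics/t2c.png',cv2.resize(a,None,fx=4,fy=4,interpolation=cv2.INTER_CUBIC))
E
```

```text
[-2.119, -1.019, 0.012] -1.514
[-2.119, -1.019, 1.512] -1.514
```

View pics/t2c.png

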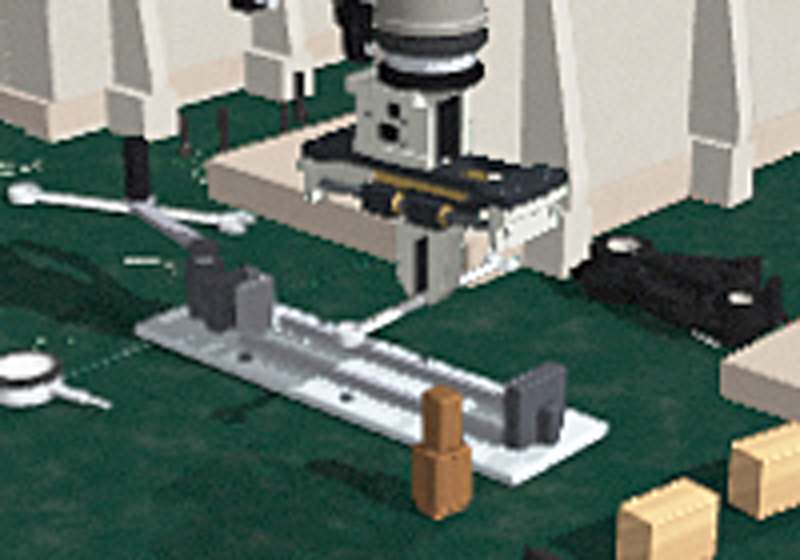

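The spanner hangs level in the jaws at about (430,300), and the key stands at (442,455). I'll turn it and lay it robot-side of the fixture.

Emit:
step_arm([
  [[-2.12,-1.02,0],-1.51],
  [[-2.12,-1.02,0],-1.51],
  [[-2.12,-1.02,0],-1.51],
  [[-2.12,-1.02,0],-1.51],
  [[-2.12,-1.02,0],-1.51],
  [[-2.12,-1.02,0],-1.51],
  [[-2.12,-1.02,0],-1.51],
  [[-2.12,-1.02,0],-1.51],
  [[-2.12,-1.02,0.3],-1.51],
  [[-2.12,-1.02,0.8],-1.51],
])

```text
time: 4.82
tool_pos: [0.4056, 0.0399, 0.0626]
tool_rot: [3.141, 0.0, 1.596]
contact_force: [0.7, 0.8, -1.6]
opening: 0.008
grip_force: 30.0
```

```bash
python3 - <<'E'
from h import *
rel((.405,.04,.021,1.6))
E
```

```text
[0.001, -0.01, 0.693] -0.004
```

Emit:
step_arm([
  [[0,0,0.4],0],
  [[0,0,0.69],0],
  [[0,0,0.69],0],
  [[0,0,0.69],0],
])

```text
time: 5.32
tool_pos: [0.4054, 0.04, 0.0221]
tool_rot: [-3.141, -0.0, 1.596]
contact_force: [-0.4, 0.1, -0.9]
opening: 0.0083
grip_force: 30.0
```

Emit:
step_arm([
  [[0,0,0],0],
  [[0,0,0],0],
  [[0,0,0],0],
  [[0,0,-1],0],
  [[0,0,-2],0],
  [[0,0,-2],0],
], hand=100)

```text
time: 6.08
tool_pos: [0.4082, 0.0398, 0.1461]
tool_rot: [3.132, 0.001, 1.596]
contact_force: [-0.2, -0.4, -0.8]
opening: 0.0553
grip_force: 0.0
```

```bash
cat >> h.py <<'E'
def bot(b,g=.014): # step grasp pose
    return b[0]-g*np.sin(b[2]), b[1]+g*np.cos(b[2]), b[2]+np.pi/2
E
python3 - <<'E'
from h import *
c=shot('top','t3'); bp=lambda u,v:(360+u/4.6,170+v/4.6)
for n,u in dict(A=(295,118),B=(537,120),C=(288,347)).items(): print(n,fit(c,WOOD,'wood',bp(*u),[1.57,1.9]))
for n,u in dict(D=(525,282),E=(550,455),F=(280,525)).items():
    q=fit(c,STEP,'step',bp(*u),[1.4,1.6,1.2]);print(n,q,fit(c,STEP,'step',bp(*u),[-1.5,-1.8])[1]); 
    x,y,p=bot(q[0]); rel((x,y,.12,p),(x,y,.036,p))
print(pix2w(c,[(0,0)],0)); a=c['pixels'][:,:,::-1][200:320,220:420]; cv2.imwrite('pics/t3c.png',cv2.resize(a,None,fx=4,fy=4,interpolation=cv2.INTER_CUBIC))
E
```

```text
A (array([ 0.6016, -0.2736,  1.34  ]), np.float64(0.067), 467)
B (array([ 0.6011, -0.3998,  1.9206]), np.float64(0.071), 504)
C (array([ 0.4823, -0.2696,  1.4219]), np.float64(0.057), 467)
D (array([ 0.52  , -0.3967,  1.254 ]), np.float64(0.097), 416) 0.273
[-7.243, 1.485, 0.4] -1.229
[-7.243, 1.485, 1.8] -1.229
E (array([ 0.4298, -0.4033,  1.5155]), np.float64(0.107), 431) 0.275
[-7.375, -0.033, 0.4] -1.49
[-7.375, -0.033, 1.8] -1.49
F (array([ 0.3942, -0.267 ,  1.2082]), np.float64(0.097), 398) 0.209
[-5.019, -0.553, 0.4] -1.183
[-5.019, -0.553, 1.8] -1.183
[[1.08300331 0.75865369 0.        ]]
```

View pics/t3c.png

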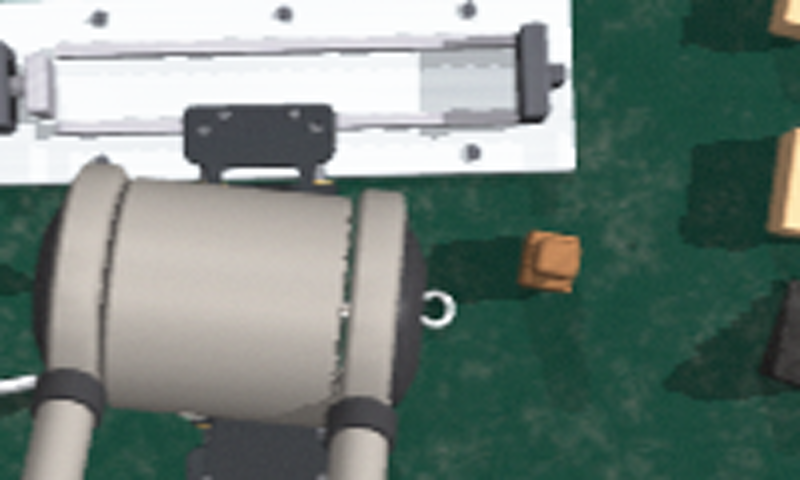

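Emit:
step_arm([
  [[-5.02,-0.55,0.4],-1.18],
  [[-5.02,-0.55,0.4],-1.18],
  [[-5.02,-0.55,0.4],-1.18],
  [[-5.02,-0.55,0.4],-1.18],
  [[-5.02,-0.55,0.4],-1.18],
  [[-5.02,-0.55,0.4],-1.18],
  [[-5.02,-0.55,0.4],-1.18],
  [[-5.02,-0.55,1.0],-1.18],
  [[-5.02,-0.55,1.5],-1.18],
  [[-5.02,-0.55,1.82],-1.18],
])

```text
time: 7.38
tool_pos: [0.3787, -0.2608, 0.0303]
tool_rot: [3.14, -0.004, 2.776]
contact_force: [-0.1, 0.6, 0.7]
opening: 0.0557
grip_force: 0.0
```

```bash
python3 - <<'E'
from h import *
x,y,p=bot([.3942,-.267,1.2082]); rel((x,y,.035,p))
E
```

```text
[-0.045, -0.005, -0.078] -0.003
```

Emit:
step_arm([
  [[-0.02,0,-0.03],0],
  [[-0.02,0,-0.03],0],
  [[-0.02,0,-0.03],0],
  [[-0.02,0,-0.03],0],
  [[-0.02,0,-0.03],0],
  [[-0.02,0,-0.5],0],
  [[-0.02,0,-1.4],0],
  [[-0.02,0,-1.4],0],
  [[-0.02,0,-1.4],0],
], hand=255, squeeze=40)

```text
time: 8.5
tool_pos: [0.3808, -0.2619, 0.1164]
tool_rot: [3.141, -0.001, 2.776]
contact_force: [-0.2, -0.6, -3.3]
opening: 0.0314
grip_force: 40.0
```

```bash
python3 - <<'E'
from h import *
x,y=fw(0,-.090);p=FX[2]+np.pi/2
rel((x,y,.12,p),(x,y,.05,p),(x,y,.047,p))
E
```

```text
[-1.27, 4.195, -0.061] 1.173
[-1.27, 4.195, 1.106] 1.173
[-1.27, 4.195, 1.156] 1.173
```

Emit:
step_arm([
  [[-1.27,4.2,0],1.17],
  [[-1.27,4.2,0],1.17],
  [[-1.27,4.2,0],1.17],
  [[-1.27,4.2,0],1.17],
  [[-1.27,4.2,0],1.17],
  [[-1.27,4.2,0],1.17],
  [[-1.27,4.2,0],1.17],
  [[-1.27,4.2,0.5],1.17],
  [[-1.27,4.2,0.8],1.17],
  [[-1.27,4.2,0.8],1.17],
])

```text
time: 9.75
tool_pos: [0.5403, -0.0538, 0.0659]
tool_rot: [-3.135, -0.002, 1.606]
contact_force: [-0.3, 0.1, -1.5]
opening: 0.0319
grip_force: 40.0
```

```bash
python3 - <<'E'
from h import *
x,y=fw(0,-.090);p=FX[2]+np.pi/2
rel((x,y,.0445,p))
c=shot('top','t4')
a=c['pixels'][:,:,::-1][180:280,270:400]; cv2.imwrite('pics/t4c.png',cv2.resize(a,None,fx=6,fy=6,interpolation=cv2.INTER_CUBIC))
E
```

```text
[-0.006, 0.027, 0.356] 0.003
```

View pics/t4c.png

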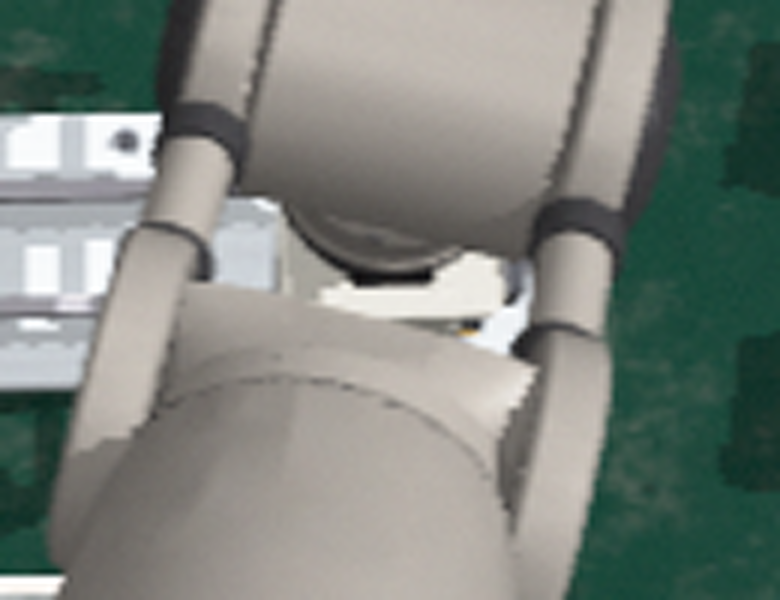

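Emit:
step_arm([
  [[0,0.02,0.1],0],
  [[0,0.02,0.2],0],
  [[0,0.02,0.3],0],
  [[0,0.02,0.34],0],
  [[0,0.02,0.34],0],
])

```text
time: 10.42
tool_pos: [0.5437, -0.0543, 0.0484]
tool_rot: [-3.141, 0.0, 1.606]
contact_force: [-1.0, 0.9, -2.2]
opening: 0.0316
grip_force: 40.0
```

Emit:
step_arm([
  [[0,0,0.04],0],
  [[0,0,0.04],0],
  [[0,0,0.04],0],
])

```text
time: 10.8
tool_pos: [0.5438, -0.0543, 0.0462]
tool_rot: [3.141, 0.0, 1.606]
contact_force: [0.1, 1.0, -1.5]
opening: 0.0315
grip_force: 40.0
```

```bash
python3 - <<'E'
from h import *
o=robot.observe();print(o['tool_pos'],o['contact_force'],o['torque'])
x,y=fw(0,-.090);p=FX[2]+np.pi/2
rel((x,y,.0445,p))
c=shot('scene','t5')
a=c['pixels'][:,:,::-1][190:290,270:420]; cv2.imwrite('pics/t5c.png',cv2.resize(a,None,fx=5,fy=5,interpolation=cv2.INTER_CUBIC))
E
```

```text
[ 0.54383783 -0.05433481  0.04624383] [ 0.09660904  0.99061224 -1.49912844] [-0.02173241 -0.11942819  0.04589065]
[0.004, -0.031, 0.029] 0.003
```

View pics/t5c.png

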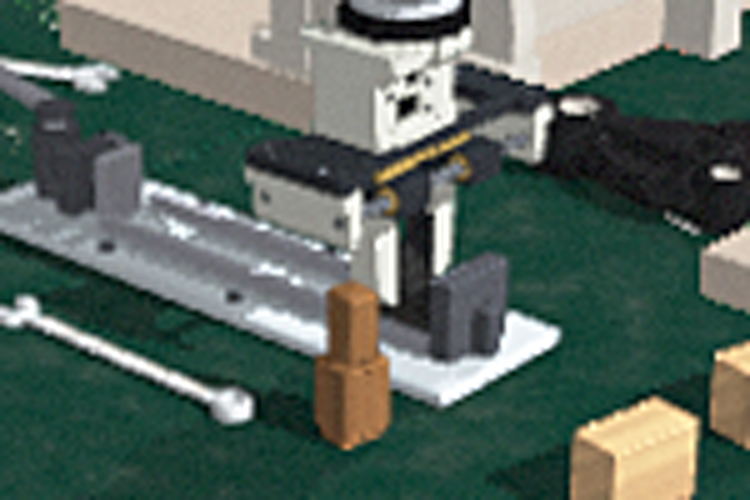

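Emit:
step_arm([
  [[0,-0.03,0.02],0],
  [[0,-0.03,0.03],0],
  [[0,-0.03,0.03],0],
])

```text
time: 11.22
tool_pos: [0.5426, -0.0544, 0.0454]
tool_rot: [3.14, 0.001, 1.606]
contact_force: [-0.1, 1.6, 4.9]
opening: 0.0315
grip_force: 40.0
```

```bash
python3 - <<'E'
from h import *
print(robot.observe()['tool_pos'],robot.observe()['contact_force'])
x,y,p=bot([.4298,-.4033,1.5155]); rel((x,y,.13,p))
E
```

```text
[ 0.54262707 -0.05443484  0.04540638] [-0.06148308  1.64710916  4.87298391]
[-5.724, -2.315, -1.41] -1.48
```

Emit:
step_arm([
  [[0,0,0],0],
  [[0,0,0],0],
  [[0,0,-0.7],0],
  [[0,0,-1.41],0],
  [[-5.72,-2.32,-1.41],-1.48],
  [[-5.72,-2.32,-1.41],-1.48],
  [[-5.72,-2.32,-1.41],-1.48],
  [[-5.72,-2.32,-1.41],-1.48],
  [[-5.72,-2.32,-1.41],-1.48],
  [[-5.72,-2.32,-1.41],-1.48],
], hand=100)

```text
time: 12.48
tool_pos: [0.4237, -0.3784, 0.1289]
tool_rot: [3.142, -0.0, 2.641]
contact_force: [0.7, 0.0, -0.3]
opening: 0.0559
grip_force: 0.0
```

```bash
cat >> h.py <<'E'
BP=dict(A=(295,118),B=(537,120),C=(288,347),D=(525,282),E=(550,455))
def bp(n): u,v=BP[n]; return (360+u/4.6,170+v/4.6)
E
python3 - <<'E'
from h import *
c=shot('top','t6'); print(robot.observe()['tool_pos'])
a=(fit(c,STEP,'step',w2pix(c,[[.542,-.068,.035]])[0],[.03],z0=.01));print('placed',a,'want',fw(0,-.104))
for n in 'ABC': print(n,fit(c,WOOD,'wood',bp(n),[1.57,1.9]))
for n in 'DE': print(n,fit(c,STEP,'step',bp(n),[1.4,1.6]))
x,y,p=bot([.4298,-.4033,1.5155]); rel((x,y,.12,p),(x,y,.034,p))
E
```

```text
[ 0.42120449 -0.38540596  0.12907058]
placed (array([ 0.5439, -0.069 ,  0.0724]), np.float64(0.18), 419) want (np.float64(0.542417037358139), np.float64(-0.06814708876714494))
A (array([ 0.6015, -0.2736,  1.339 ]), np.float64(0.063), 469)
B (array([ 0.6011, -0.3998,  1.9206]), np.float64(0.071), 504)
C (array([ 0.4824, -0.2696,  1.4211]), np.float64(0.053), 470)
D (array([ 0.4801, -0.3912,  2.4311]), np.float64(0.587), 1185)
E (array([ 0.4479, -0.3961,  1.5483]), np.float64(0.719), 1653)
[-0.056, -0.294, 0.151] -0.436
[-0.056, -0.294, 1.585] -0.436
```

Emit:
step_arm([
  [[-0.06,-0.25,0.2],-0.43],
  [[-0.06,-0.25,0.2],-0.43],
  [[-0.06,-0.25,0.2],-0.43],
  [[-0.06,-0.25,0.2],-0.43],
  [[-0.06,-0.25,0.2],-0.43],
])

```text
time: 13.15
tool_pos: [0.4205, -0.3915, 0.1169]
tool_rot: [3.142, -0.0, 3.064]
contact_force: [0.5, -0.5, 0.7]
opening: 0.0556
grip_force: 0.0
```

```bash
python3 - <<'E'
from h import *
x,y,p=bot([.4298,-.4033,1.5155]); rel((x,y,.034,p))
E
```

```text
[0.064, -0.19, 1.382] -0.023
```

Emit:
step_arm([
  [[0.06,-0.19,0.5],-0.02],
  [[0.06,-0.19,1.0],-0.02],
  [[0.06,-0.19,1.3],-0.02],
  [[0.06,-0.19,1.38],-0.02],
  [[0.06,-0.19,1.38],-0.02],
])

```text
time: 13.78
tool_pos: [0.4162, -0.4028, 0.0344]
tool_rot: [-3.141, 0.0, 3.085]
contact_force: [0.5, 1.1, -0.1]
opening: 0.0559
grip_force: 0.0
```

Emit:
step_arm([
  [[0,0,0],0],
  [[0,0,0],0],
  [[0,0,0],0],
  [[0,0,0],0],
  [[0,0,0],0],
  [[0,0,-0.5],0],
  [[0,0,-1.4],0],
  [[0,0,-1.4],0],
  [[0,0,-1.4],0],
], hand=255)

```text
time: 14.9
tool_pos: [0.4155, -0.4019, 0.1171]
tool_rot: [3.14, -0.001, 3.085]
contact_force: [0.3, 0.4, -3.0]
opening: 0.032
grip_force: 40.0
```

```bash
python3 - <<'E'
from h import *
x,y=fw(0,-.0415+.014);p=FX[2]+np.pi/2
rel((x,y,.12,p),(x,y,.065,p))
E
```

```text
[-1.685, 6.943, -0.048] 1.482
[-1.685, 6.943, 0.868] 1.482
```

Emit:
step_arm([
  [[-1.69,6.94,-0.05],1.48],
  [[-1.69,6.94,-0.05],1.48],
  [[-1.69,6.94,-0.05],1.48],
  [[-1.69,6.94,-0.05],1.48],
  [[-1.69,6.94,-0.05],1.48],
  [[-1.69,6.94,-0.05],1.48],
  [[-1.69,6.94,-0.05],1.48],
  [[-1.69,6.94,-0.05],1.48],
  [[-1.69,6.94,-0.05],1.48],
  [[-1.69,6.94,-0.05],1.48],
])

```text
time: 16.15
tool_pos: [0.5396, 0.0079, 0.1192]
tool_rot: [-3.138, -0.001, 1.607]
contact_force: [0.1, -0.2, -2.4]
opening: 0.032
grip_force: 40.0
```

Emit:
step_arm([
  [[0,0,0.4],0],
  [[0,0,0.8],0],
  [[0,0,0.8],0],
  [[0,0,0.8],0],
])

```text
time: 16.65
tool_pos: [0.5409, 0.0069, 0.0734]
tool_rot: [-3.142, 0.0, 1.605]
contact_force: [0.7, 0.4, -1.5]
opening: 0.0318
grip_force: 40.0
```

```bash
python3 - <<'E'
from h import *
x,y=fw(0,-.0415+.014);p=FX[2]+np.pi/2
rel((x,y,.0445,p))
E
```

```text
[0.024, -0.015, 0.481] 0.003
```

Emit:
step_arm([
  [[0.02,-0.01,0.15],0],
  [[0.02,-0.01,0.3],0],
  [[0.02,-0.01,0.42],0],
  [[0.02,-0.01,0.48],0],
  [[0.02,-0.01,0.48],0],
  [[0.02,-0.01,0.48],0],
])

```text
time: 17.4
tool_pos: [0.5399, 0.0085, 0.0448]
tool_rot: [-3.141, 0.0, 1.605]
contact_force: [-3.7, -0.1, 6.5]
opening: 0.0319
grip_force: 40.0
```

```bash
python3 - <<'E'
from h import *
x,y,p=bot([.52,-.397,1.258]); rel((x,y,.13,p))
E
```

```text
[-6.664, -0.783, -1.42] -1.224
```

Emit:
step_arm([
  [[0,0,0],0],
  [[0,0,0],0],
  [[0,0,-0.7],0],
  [[0,0,-1.42],0],
  [[-6.66,-0.78,-1.42],-1.22],
  [[-6.66,-0.78,-1.42],-1.22],
  [[-6.66,-0.78,-1.42],-1.22],
  [[-6.66,-0.78,-1.42],-1.22],
  [[-6.66,-0.78,-1.42],-1.22],
  [[-6.66,-0.78,-1.42],-1.22],
], hand=100)

```text
time: 18.65
tool_pos: [0.5112, -0.3455, 0.1296]
tool_rot: [-3.142, 0.001, 2.671]
contact_force: [1.0, 0.1, -0.4]
opening: 0.0559
grip_force: 0.0
```

Emit:
step_arm([
  [[0,0,0],0],
  [[0,0,0],0],
  [[0,0,0],0],
])

```text
time: 19.02
tool_pos: [0.5117, -0.342, 0.1296]
tool_rot: [3.141, -0.0, 2.665]
contact_force: [0.2, 0.1, 0.6]
opening: 0.0559
grip_force: 0.0
```

```bash
python3 - <<'E'
from h import *
c=shot('top','t7'); print(robot.observe()['tool_pos'])
for n in 'ABC': print(n,fit(c,WOOD,'wood',bp(n),[1.57,1.9]))
print('F',fit(c,STEP,'step',w2pix(c,[[.542,-.068,.035]])[0],[.03],z0=.01),fw(0,-.106))
print('E',fit(c,STEP,'step',w2pix(c,[[.5405,-.006,.035]])[0],[.03],z0=.01),fw(0,-.0415))
x,y,p=bot([.52,-.397,1.258]); rel((x,y,.12,p),(x,y,.034,p))
cv2.imwrite('pics/t7c.png',cv2.resize(c['pixels'][:,:,::-1][170:300,210:500],None,fx=2.75,fy=2.75,interpolation=cv2.INTER_CUBIC))
E
```

```text
[ 0.51181447 -0.3419859   0.12971188]
A (array([ 0.6016, -0.2735,  1.3363]), np.float64(0.068), 466)
B (array([ 0.6078, -0.3991,  2.0362]), np.float64(0.545), 345)
C (array([ 0.4824, -0.2696,  1.4197]), np.float64(0.06), 465)
F (array([ 0.5434, -0.0694,  0.1029]), np.float64(0.382), 559) (np.float64(0.5424808265381031), np.float64(-0.07014607124343619))
E (array([ 0.541 , -0.0043,  0.0503]), np.float64(0.116), 363) (np.float64(0.5404236254842574), np.float64(-0.0056788863830434175))
[-0.311, -0.79, 0.162] -0.163
[-0.311, -0.79, 1.595] -0.163
```

View pics/t7c.png

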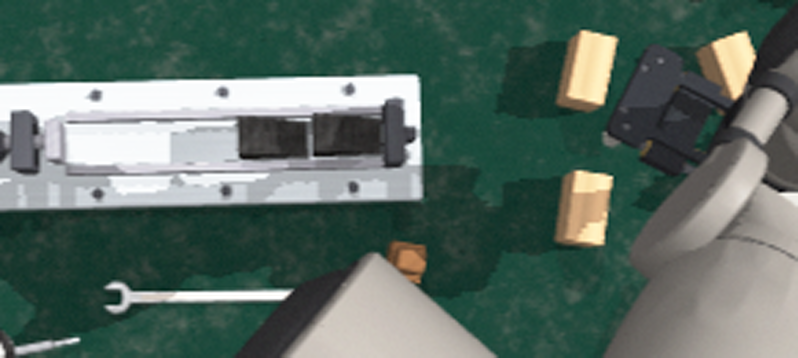

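The picture shows two steps seated in the channel at (273,137) and (345,135), and the spanner on the bench. I'll go for step D.

Emit:
step_arm([
  [[-0.31,-0.79,0.16],-0.16],
  [[-0.31,-0.79,0.16],-0.16],
  [[-0.31,-0.79,0.8],-0.16],
  [[-0.31,-0.79,1.3],-0.16],
  [[-0.31,-0.79,1.58],-0.16],
  [[-0.31,-0.79,1.6],-0.16],
])

```text
time: 19.82
tool_pos: [0.5061, -0.393, 0.0329]
tool_rot: [3.141, -0.002, 2.825]
contact_force: [-0.2, -0.7, 0.1]
opening: 0.0557
grip_force: 0.0
```

Emit:
step_arm([
  [[0,0,0],0],
  [[0,0,0],0],
  [[0,0,0],0],
  [[0,0,0],0],
  [[0,0,0],0],
  [[0,0,-0.5],0],
  [[0,0,-1.4],0],
  [[0,0,-1.4],0],
  [[0,0,-1.4],0],
], hand=255)

```text
time: 20.95
tool_pos: [0.5055, -0.3937, 0.1166]
tool_rot: [3.141, -0.002, 2.825]
contact_force: [0.2, 0.5, -2.1]
opening: 0.0319
grip_force: 39.8
```

```bash
python3 - <<'E'
from h import *
x,y=fw(0,.021+.014);p=FX[2]+np.pi/2
rel((x,y,.12,p),(x,y,.07,p))
c=shot('scene','t8')
a=c['pixels'][:,:,::-1][170:330,270:470]; cv2.imwrite('pics/t8c.png',cv2.resize(a,None,fx=3,fy=3,interpolation=cv2.INTER_CUBIC))
E
```

```text
[1.9, 7.523, -0.056] 1.222
[1.9, 7.523, 0.777] 1.222
```

Emit:
step_arm([
  [[1.9,7.55,-0.05],1.22],
  [[1.9,7.55,-0.05],1.22],
  [[1.9,7.55,-0.05],1.22],
  [[1.9,7.55,-0.05],1.22],
  [[1.9,7.55,-0.05],1.22],
  [[1.9,7.55,-0.05],1.22],
  [[1.9,7.55,-0.05],1.22],
  [[1.9,7.55,-0.05],1.22],
  [[1.9,7.55,-0.05],1.22],
  [[1.9,7.55,-0.05],1.22],
])

```text
time: 22.25
tool_pos: [0.5382, 0.0716, 0.1193]
tool_rot: [-3.139, 0.0, 1.605]
contact_force: [-0.7, 0.1, -1.9]
opening: 0.0316
grip_force: 39.8
```

Emit:
step_arm([
  [[0,0,0.4],0],
  [[0,0,0.8],0],
  [[0,0,0.8],0],
  [[0,0,0.8],0],
])

```text
time: 22.75
tool_pos: [0.5394, 0.0709, 0.073]
tool_rot: [3.141, 0.0, 1.603]
contact_force: [-0.1, 0.3, -1.6]
opening: 0.0319
grip_force: 39.8
```

```bash
python3 - <<'E'
from h import *
x,y=fw(0,.0225+.014);p=FX[2]+np.pi/2
rel((x,y,.0445,p))
E
```

```text
[0.024, -0.024, 0.476] 0.001
```

Emit:
step_arm([
  [[0.02,-0.02,0.15],0],
  [[0.02,-0.02,0.3],0],
  [[0.02,-0.02,0.42],0],
  [[0.02,-0.02,0.48],0],
  [[0.02,-0.02,0.48],0],
  [[0.02,-0.02,0.48],0],
])

```text
time: 23.5
tool_pos: [0.5374, 0.0731, 0.0446]
tool_rot: [-3.141, 0.0, 1.605]
contact_force: [-4.5, -0.7, 8.8]
opening: 0.0317
grip_force: 39.8
```

```bash
python3 - <<'E'
from h import *
x,y,p=bot([.4824,-.2696,1.421],0); rel((x,y,.13,p))
E
```

```text
[-5.677, -1.111, -1.424] -1.387
```

Emit:
step_arm([
  [[0,0,0],0],
  [[0,0,0],0],
  [[0,0,-0.7],0],
  [[0,0,-1.42],0],
  [[-5.68,-1.11,-1.42],-1.39],
  [[-5.68,-1.11,-1.42],-1.39],
  [[-5.68,-1.11,-1.42],-1.39],
  [[-5.68,-1.11,-1.42],-1.39],
  [[-5.68,-1.11,-1.42],-1.39],
  [[-5.68,-1.11,-1.42],-1.39],
], hand=100)

```text
time: 24.75
tool_pos: [0.4839, -0.2645, 0.129]
tool_rot: [-3.142, 0.001, 2.63]
contact_force: [1.5, -0.6, -0.5]
opening: 0.0558
grip_force: 0.0
```

Emit:
step_arm([
  [[0,0,0],-0.34],
  [[0,0,0],-0.34],
  [[0,0,0],-0.34],
  [[0,0,0],-0.34],
])

```text
time: 25.25
tool_pos: [0.4843, -0.2625, 0.1289]
tool_rot: [-3.141, 0.0, 2.962]
contact_force: [-0.2, 0.3, 1.0]
opening: 0.0556
grip_force: 0.0
```

```bash
python3 - <<'E'
from h import *
c=shot('top','t9'); print(robot.observe()['tool_pos'])
for n in 'ABC': print(n,fit(c,WOOD,'wood',bp(n),[1.57,1.9]))
print('D',fit(c,STEP,'step',w2pix(c,[[.538,.058,.035]])[0],[.03],z0=.01,r=22),fw(0,.0225))
x,y,p=bot([.4824,-.2696,1.421],0); rel((x,y,.12,p),(x,y,.034,p))
cv2.imwrite('pics/t9c.png',cv2.resize(c['pixels'][:,:,::-1][170:300,210:500],None,fx=2.75,fy=2.75,interpolation=cv2.INTER_CUBIC))
E
```

```text
[ 0.48432901 -0.26247923  0.12897773]
A (array([ 0.6016, -0.2735,  1.3374]), np.float64(0.065), 469)
B (array([ 0.6133, -0.3994,  2.1524]), np.float64(6.202), 74)
C (array([ 0.4833, -0.2651,  1.7797]), np.float64(30.725), 15)
D (array([0.5392, 0.0609, 0.0807]), np.float64(0.11), 380) (np.float64(0.5383823717254027), np.float64(0.05828855285827655))
[0.01, -0.123, 0.15] -0.03
[0.01, -0.123, 1.583] -0.03
```

View pics/t9c.png

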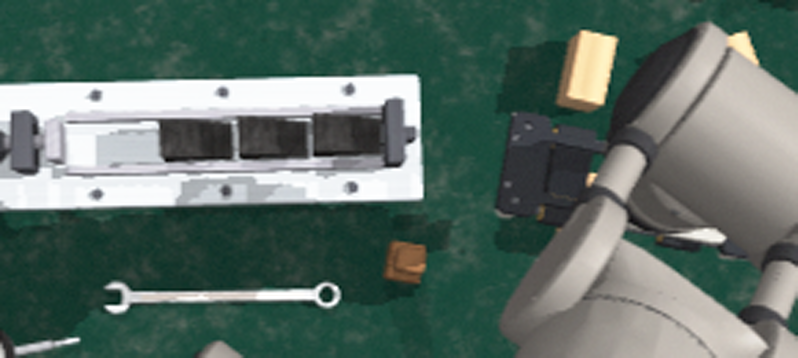

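Three steps stand in the channel at (195,140), (273,137) and (345,135), and the spanner is clear at (225,295). Next is wood C.

Emit:
step_arm([
  [[0.01,-0.12,0.15],-0.03],
  [[0.01,-0.12,0.8],-0.03],
  [[0.01,-0.12,1.3],-0.03],
  [[0.01,-0.12,1.56],-0.03],
  [[0.01,-0.12,1.56],-0.03],
  [[0.01,-0.12,1.56],-0.03],
])

```text
time: 26.05
tool_pos: [0.4831, -0.2701, 0.0365]
tool_rot: [-3.141, 0.002, 2.994]
contact_force: [-0.3, 1.2, -0.3]
opening: 0.0557
grip_force: 0.0
```

Emit:
step_arm([
  [[0,0,0],0],
  [[0,0,0],0],
  [[0,0,0],0],
  [[0,0,0],0],
  [[0,0,0],0],
  [[0,0,-0.5],0],
  [[0,0,-1.4],0],
  [[0,0,-1.4],0],
  [[0,0,-1.4],0],
], hand=255)

```text
time: 27.18
tool_pos: [0.4818, -0.2693, 0.1187]
tool_rot: [3.141, -0.001, 2.994]
contact_force: [-0.5, -0.3, -1.9]
opening: 0.0319
grip_force: 40.0
```

```bash
python3 - <<'E'
from h import *
x,y=fw(0,.088);p=FX[2]+np.pi/2
rel((x-.001,y,.12,p),(x,y,.07,p))
c=load('t9')
k=w2pix(c,[[.436,-.116,.04]])[0]
for y in(0,-.2,-.5,1.2,1.57): print('key',fit(c,KEY,'wood',k,[y]))
E
```

```text
[0.081, 6.61, -0.022] 1.391
[0.065, 6.613, 0.811] 1.391
key (array([ 0.4363, -0.1158, -0.1632]), np.float64(0.172), 181)
key (array([ 0.4364, -0.1158, -0.1888]), np.float64(0.173), 181)
key (array([ 0.4362, -0.1158, -0.2017]), np.float64(0.174), 181)
key (array([ 0.4361, -0.116 ,  1.3545]), np.float64(0.195), 181)
key (array([ 0.436 , -0.1161,  1.3536]), np.float64(0.195), 181)
```

Emit:
step_arm([
  [[0.08,6.61,-0.03],1.39],
  [[0.08,6.61,-0.03],1.39],
  [[0.08,6.61,-0.03],1.39],
  [[0.08,6.61,-0.03],1.39],
  [[0.08,6.61,-0.03],1.39],
  [[0.08,6.61,-0.03],1.39],
  [[0.08,6.61,-0.03],1.39],
  [[0.08,6.61,-0.03],1.39],
  [[0.08,6.61,-0.03],1.39],
  [[0.08,6.61,-0.03],1.39],
])

```text
time: 28.42
tool_pos: [0.5353, 0.1227, 0.1201]
tool_rot: [-3.139, 0.0, 1.607]
contact_force: [-0.8, 0.5, -0.8]
opening: 0.0315
grip_force: 40.0
```

Emit:
step_arm([
  [[0,0,0.4],0],
  [[0,0,0.8],0],
  [[0,0,0.8],0],
  [[0,0,0.8],0],
])

```text
time: 28.92
tool_pos: [0.5363, 0.1228, 0.0738]
tool_rot: [3.141, 0.0, 1.604]
contact_force: [-0.6, 0.1, -1.4]
opening: 0.0317
grip_force: 40.0
```

```bash
python3 - <<'E'
from h import *
x,y=fw(0,.088);p=FX[2]+np.pi/2
rel((x-.001,y,.0445,p))
E
```

```text
[0.016, -0.017, 0.488] 0.002
```

Emit:
step_arm([
  [[0.02,-0.02,0.15],0],
  [[0.02,-0.02,0.3],0],
  [[0.02,-0.02,0.42],0],
  [[0.02,-0.02,0.49],0],
  [[0.02,-0.02,0.49],0],
  [[0.02,-0.02,0.49],0],
])

```text
time: 29.68
tool_pos: [0.5343, 0.1245, 0.0458]
tool_rot: [3.142, 0.0, 1.605]
contact_force: [-8.1, -1.0, 21.1]
opening: 0.0318
grip_force: 40.0
```

```bash
python3 - <<'E'
from h import *
x,y=fw(.031,.316); print(x,y)
rel((x,y,.17,1.34))
E
```

```text
0.5600055379481692 0.35262796354346254
[3.785, 0.557, -2.07] 0.265
```

Emit:
step_arm([
  [[0,0,0],0],
  [[0,0,0],0],
  [[0,0,-0.7],0],
  [[0,0,-1.4],0],
  [[0,0,-2.07],0],
  [[3.78,0.56,-2.07],0.26],
  [[3.78,0.56,-2.07],0.26],
  [[3.78,0.56,-2.07],0.26],
  [[3.78,0.56,-2.07],0.26],
  [[3.78,0.56,-2.07],0.26],
], hand=80)

```text
time: 30.92
tool_pos: [0.5599, 0.3556, 0.1666]
tool_rot: [-3.141, 0.0, 1.348]
contact_force: [-0.2, -1.0, 0.7]
opening: 0.0628
grip_force: 0.0
```

Emit:
step_arm([
  [[0,0,0],0],
  [[0,0,0],0],
])

```text
time: 31.18
tool_pos: [0.5608, 0.3509, 0.1679]
tool_rot: [-3.141, 0.001, 1.343]
contact_force: [-0.5, -0.7, 0.8]
opening: 0.0631
grip_force: 0.0
```

```bash
python3 - <<'E'
from h import *
c=shot('top','t10'); s=shot('scene','s10')
a=cv2.resize(c['pixels'][:,:,::-1][170:270,130:370],None,fx=2.5,fy=2.5,interpolation=cv2.INTER_CUBIC)
b=cv2.resize(s['pixels'][:,:,::-1][140:270,190:440],(600,312),interpolation=cv2.INTER_CUBIC)
cv2.imwrite('pics/t10c.png',np.vstack([a,b]))
rel((.560,.3527,.13,1.34),(.560,.3527,.098,1.34))
E
```

```text
[0.023, -0.022, 0.636] 0.002
[0.023, -0.022, 1.17] 0.002
```

View pics/t10c.png

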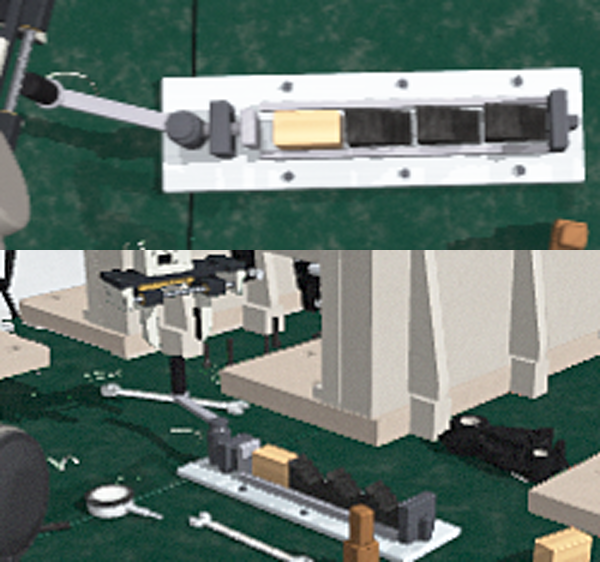

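All four blocks are in the row, and the gripper is above the grip. I'll descend and close on it.

Emit:
step_arm([
  [[0.02,-0.02,0.6],0],
  [[0.02,-0.02,1.0],0],
  [[0.02,-0.02,1.17],0],
  [[0.02,-0.02,1.17],0],
])

```text
time: 31.78
tool_pos: [0.5598, 0.3533, 0.0977]
tool_rot: [-3.141, 0.0, 1.343]
contact_force: [-0.6, 0.8, 1.1]
opening: 0.063
grip_force: 0.0
```

Emit:
step_arm([
  [[0,0,0],0],
  [[0,0,0],0],
  [[0,0,0],0],
  [[0,0,0],0],
  [[0,0,0],0],
], hand=255, squeeze=30)

```text
time: 32.4
tool_pos: [0.5601, 0.3538, 0.0979]
tool_rot: [3.141, -0.0, 1.344]
contact_force: [2.5, -0.4, -0.7]
opening: 0.0215
grip_force: 30.0
```

```bash
python3 - <<'E'
from h import *
o=robot.observe(); x0,y0,z0=o['tool_pos']; px,py=fw(0,.2); v=np.array([x0-px,y0-py]); print(np.hypot(*v),np.arctan2(v[1],v[0])-FX[2]-np.arctan2(116,31))
for f in np.r_[np.arange(.09,.91,.09),.92]:
    r=Ro.from_euler('z',f).as_matrix()[:2,:2]@v
    rel((px+r[0],py+r[1],z0,o['tool_rot'][2]+f))
E
```

```text
0.12120062259134615 0.001156795932069743
[-0.008, -0.182, 0.0] -0.09
[-0.032, -0.362, 0.0] -0.18
[-0.072, -0.539, 0.0] -0.27
[-0.128, -0.712, 0.0] -0.36
[-0.2, -0.879, 0.0] -0.45
[-0.286, -1.039, 0.0] -0.54
[-0.386, -1.191, 0.0] -0.63
[-0.499, -1.333, 0.0] -0.72
[-0.625, -1.464, 0.0] -0.81
[-0.762, -1.583, 0.0] -0.9
[-0.794, -1.608, 0.0] -0.92
```

Emit:
step_arm([
  [[-0.01,-0.18,0],-0.09],
  [[-0.03,-0.36,0],-0.18],
  [[-0.07,-0.54,0],-0.27],
  [[-0.13,-0.71,0],-0.36],
  [[-0.2,-0.88,0],-0.45],
  [[-0.29,-1.04,0],-0.54],
  [[-0.39,-1.19,0],-0.63],
  [[-0.5,-1.33,0],-0.72],
  [[-0.63,-1.46,0],-0.81],
  [[-0.76,-1.58,0],-0.9],
], squeeze=45)

```text
time: 33.65
tool_pos: [0.4595, 0.3316, 0.0979]
tool_rot: [3.135, 0.001, 2.246]
contact_force: [11.0, 3.8, -7.9]
opening: 0.0216
grip_force: 45.1
```

Emit:
step_arm([
  [[0,0,0],0],
  [[0,0,0],0],
  [[0,0,0],0],
])

```text
time: 34.02
tool_pos: [0.4595, 0.3316, 0.0979]
tool_rot: [3.136, 0.001, 2.243]
contact_force: [9.4, 4.8, -6.9]
opening: 0.0216
grip_force: 45.0
```

```bash
python3 - <<'E'
from h import *
o=robot.observe(); x0,y0,z0=o['tool_pos']; px,py=fw(0,.2); v=np.array([x0-px,y0-py]); print(np.hypot(*v),np.arctan2(v[1],v[0])-FX[2]-np.arctan2(116,31),o['contact_force'])
c=shot('top','t11')
print('wood',fit(c,WOOD,'wood',w2pix(c,[[*fw(0,.075),.035]])[0],[.03],z0=.01),fw(0,.075))
print('F',fit(c,STEP,'step',w2pix(c,[[*fw(0,-.106),.035]])[0],[.03],z0=.01,r=16),fw(0,-.106))
cv2.imwrite('pics/t11c.png',cv2.resize(c['pixels'][:,:,::-1][170:270,130:370],None,fx=3.3,fy=3.3,interpolation=cv2.INTER_CUBIC))
E
```

```text
0.12060940290905103 0.8811811447326305 [ 9.39847503  4.81114545 -6.90834353]
wood (array([0.5354, 0.1132, 0.0094]), np.float64(0.081), 415) (np.float64(0.5367079057513422), np.float64(0.11076184286092183))
F (array([ 0.5437, -0.066 ,  0.0709]), np.float64(0.233), 454) (np.float64(0.5424808265381031), np.float64(-0.07014607124343619))
```

View pics/t11c.png

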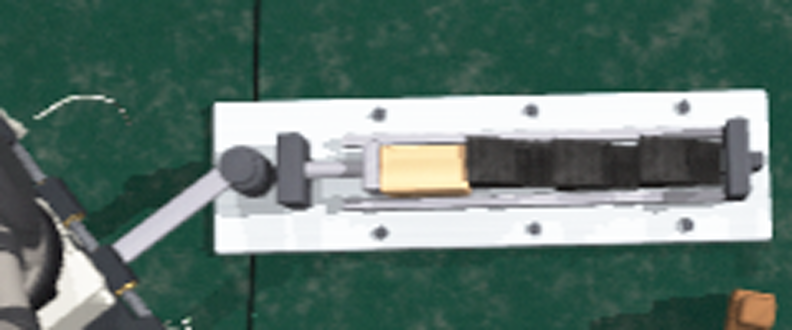

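The lever is near 0.88 rad and the row has closed up against the stop. A touch more pull, then I'll ease it back.

Emit:
step_arm([
  [[0,-0.03,0],-0.015],
  [[0,-0.05,0],-0.025],
  [[0,-0.05,0],-0.025],
  [[0,-0.05,0],-0.025],
  [[0,-0.05,0],-0.025],
])

```text
time: 34.7
tool_pos: [0.4587, 0.3307, 0.098]
tool_rot: [3.132, 0.001, 2.268]
contact_force: [14.6, 8.3, -11.2]
opening: 0.0214
grip_force: 45.1
```

```bash
python3 - <<'E'
from h import *
o=robot.observe(); x0,y0,z0=o['tool_pos']; px,py=fw(0,.2); v=np.array([x0-px,y0-py]); a=np.arctan2(v[1],v[0])-FX[2]-np.arctan2(116,31); print(np.hypot(*v),a,o['contact_force'])
for f in -a*np.linspace(.05,1,20):
    r=Ro.from_euler('z',f).as_matrix()[:2,:2]@v
    rel((px+r[0],py+r[1],z0,o['tool_rot'][2]+f))
E
```

```text
0.12049501922286505 0.8912412935750247 [ 14.60051921   8.3075533  -11.15032534]
[-0.005, 0.089, 0.0] 0.045
[-0.014, 0.178, 0.0] 0.089
[-0.027, 0.267, 0.0] 0.134
[-0.044, 0.355, 0.0] 0.178
[-0.065, 0.442, 0.0] 0.223
[-0.09, 0.528, 0.0] 0.267
[-0.118, 0.613, 0.0] 0.312
[-0.151, 0.696, 0.0] 0.356
[-0.187, 0.778, 0.0] 0.401
[-0.226, 0.858, 0.0] 0.446
[-0.269, 0.937, 0.0] 0.49
[-0.316, 1.013, 0.0] 0.535
[-0.366, 1.087, 0.0] 0.579
[-0.419, 1.159, 0.0] 0.624
[-0.475, 1.229, 0.0] 0.668
[-0.535, 1.296, 0.0] 0.713
[-0.597, 1.36, 0.0] 0.758
[-0.662, 1.421, 0.0] 0.802
[-0.73, 1.48, 0.0] 0.847
[-0.8, 1.535, 0.0] 0.891
```

Emit:
step_arm([
  [[-0.01,0.09,0],0.045],
  [[-0.01,0.18,0],0.09],
  [[-0.03,0.27,0],0.135],
  [[-0.04,0.36,0],0.18],
  [[-0.07,0.44,0],0.22],
  [[-0.09,0.53,0],0.27],
  [[-0.12,0.61,0],0.31],
  [[-0.15,0.7,0],0.36],
  [[-0.19,0.78,0],0.4],
  [[-0.23,0.86,0],0.45],
])

```text
time: 35.95
tool_pos: [0.5047, 0.3533, 0.0979]
tool_rot: [3.137, -0.003, 1.818]
contact_force: [6.1, 8.5, -3.9]
opening: 0.0212
grip_force: 45.0
```

```bash
python3 - <<'E'
from h import *
o=robot.observe(); x0,y0,z0=o['tool_pos']; px,py=fw(0,.2); v=np.array([x0-px,y0-py]); a=np.arctan2(v[1],v[0])-FX[2]-np.arctan2(116,31); print(np.hypot(*v),a,o['contact_force'])
for f in -a*np.linspace(.1,1,10):
    r=Ro.from_euler('z',f).as_matrix()[:2,:2]@v*.1208/np.hypot(*v)
    rel((px+r[0],py+r[1],z0,o['tool_rot'][2]+f))
E
```

```text
0.1208743080747226 0.46340599629825796 [ 6.13506405  8.485775   -3.9457292 ]
[-0.005, 0.093, 0.0] 0.046
[-0.012, 0.186, 0.0] 0.093
[-0.024, 0.279, 0.0] 0.139
[-0.04, 0.371, 0.0] 0.185
[-0.061, 0.462, 0.0] 0.232
[-0.086, 0.552, 0.0] 0.278
[-0.114, 0.64, 0.0] 0.324
[-0.147, 0.728, 0.0] 0.371
[-0.184, 0.813, 0.0] 0.417
[-0.225, 0.897, 0.0] 0.463
```

Emit:
step_arm([
  [[0,0.09,0],0.045],
  [[-0.01,0.19,0],0.09],
  [[-0.02,0.28,0],0.14],
  [[-0.04,0.37,0],0.185],
  [[-0.06,0.46,0],0.23],
  [[-0.09,0.55,0],0.28],
  [[-0.11,0.64,0],0.32],
  [[-0.15,0.73,0],0.37],
  [[-0.18,0.81,0],0.42],
  [[-0.22,0.89,0],0.46],
])

```text
time: 37.2
tool_pos: [0.5592, 0.3538, 0.098]
tool_rot: [3.139, -0.004, 1.358]
contact_force: [4.7, 8.6, -2.8]
opening: 0.0213
grip_force: 45.0
```

```bash
python3 - <<'E'
from h import *
o=robot.observe(); x0,y0,z0=o['tool_pos']; px,py=fw(0,.2); v=np.array([x0-px,y0-py]); a=np.arctan2(v[1],v[0])-FX[2]-np.arctan2(116,31); print(np.hypot(*v),a,o['contact_force'])
rel((.5601,.3538,.098,1.343))
E
```

```text
0.12099447149644074 0.008479249334409467 [ 4.70458274  8.63912534 -2.77461881]
[0.004, 0.014, -0.001] 0.015
```

Emit:
step_arm([
  [[0,0.01,0],0.01],
  [[0,0.01,0],0.01],
  [[0,0.01,0],0.01],
  [[0,0.01,0],0.01],
  [[0,0.01,-0.7],0.01],
  [[0,0.01,-1.2],0.01],
  [[0,0.01,-1.2],0.01],
  [[0,0.01,-1.2],0.01],
], hand=110)

```text
time: 38.2
tool_pos: [0.5582, 0.3512, 0.1687]
tool_rot: [-3.14, 0.001, 1.349]
contact_force: [-0.2, -0.0, 0.1]
opening: 0.0522
grip_force: 0.0
```

```bash
python3 - <<'E'
from h import *
c=shot('top','t12')
b=fit(c,WOOD,'wood',w2pix(c,[[*fw(0,.075),.035]])[0],[.03],z0=.01); print('wood',b,fw(0,.074))
k=w2pix(c,[[.4363,-.1158,.04]])[0]
print(fit(c,KEY,'wood',k,[-.2,0]),fit(c,KEY,'wood',k,[1.4]))
rel((.4363,-.1158,.14,1.39))
a=cv2.resize(c['pixels'][:,:,::-1][170:285,125:375],None,fx=3.2,fy=3.2,interpolation=cv2.INTER_CUBIC)
u,v=map(int,k); kk=cv2.resize(c['pixels'][:,:,::-1][v-15:v+16,u-15:u+16],(230,230),interpolation=cv2.INTER_CUBIC)
cv2.imwrite('pics/t12c.png',np.vstack([a,np.pad(kk,((0,0),(0,a.shape[1]-230),(0,0)))]))
E
```

```text
wood (array([0.5354, 0.1132, 0.0094]), np.float64(0.084), 414) (np.float64(0.5367398003413243), np.float64(0.1097623516227762))
(array([ 0.4361, -0.116 , -0.1677]), np.float64(0.149), 185) (array([ 0.4359, -0.1161,  1.3496]), np.float64(0.194), 185)
[-8.039, -0.268, 0.47] -0.041
```

View pics/t12c.png

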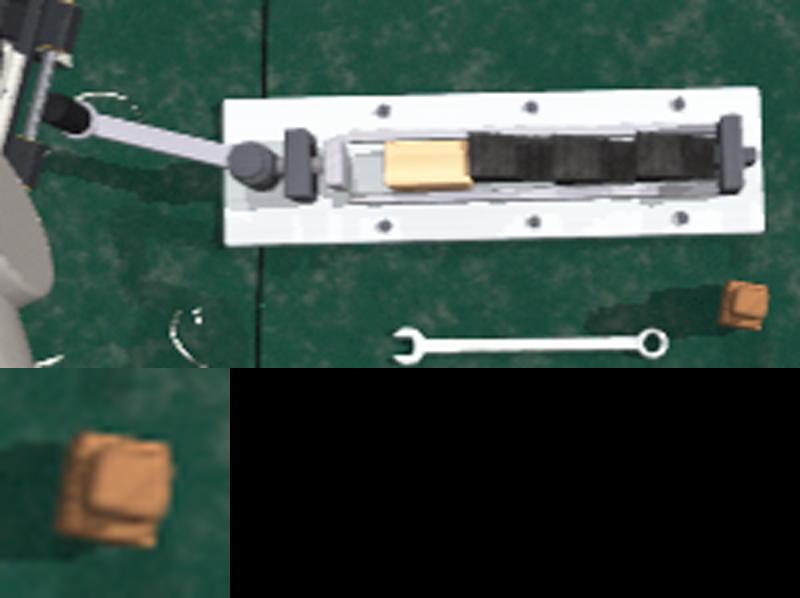

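The row is tight and the gap by the pusher is open at about crop x 350–385, with the spanner and key undisturbed. I'll refine the fixture's y and the gap numerically before placing the key.

```bash
python3 - <<'E'
from h import *
c=load('t12'); p=c['pixels'].astype(int)
for r in (217,221,225): print(r,[tuple(x) for x in p[r,222:250]])
M=((p.min(2)>120)).astype(np.uint8); u0,v0,u1,v1=185,190,375,255; roi=(u0,v0,u1,v1)
M=M[v0:v1,u0:u1]; n,l,st,_=cv2.connectedComponentsWithStats(M); M=(l==1+np.argmax(st[1:,4])).astype(np.uint8); M=cv2.morphologyEx(M,cv2.MORPH_CLOSE,np.ones((25,25),np.uint8)).astype(float)
pl=box(.055,.2,0,.01)+[0,.03,0]
best=min((minimize(lambda q:np.abs(sil(c,pl,q,0,roi)-M).sum(),FX+np.array(d),method='Nelder-Mead',options=dict(initial_simplex=[FX,FX+[.004,0,0],FX+[0,.004,0],FX+[0,0,.02]])) for d in((0,0,0),)),key=lambda r:r.fun)
print(best.x,best.fun,M.sum())
# profile along plate mid rows for ends
for r in (205,236): print(r,p[r,190:200].mean(1).round(),p[r,358:368].mean(1).round())
for y in(.136,.104,.106): print(y,w2pix(c,[[*fw(0,y),.055]]))
for y in(-.17,.23): print(y,w2pix(c,[[*fw(-.03,y),.01],[*fw(.045,y),.01]]))
E
```

```text
217 [(np.int64(43), np.int64(43), np.int64(44)), (np.int64(61), np.int64(59), np.int64(63)), (np.int64(154), np.int64(158), np.int64(161)), (np.int64(192), np.int64(197), np.int64(201)), (np.int64(186), np.int64(184), np.int64(193)), (np.int64(215), np.int64(213), np.int64(222)), (np.int64(217), np.int64(216), np.int64(223)), (np.int64(217), np.int64(215), np.int64(224)), (np.int64(215), np.int64(213), np.int64(222)), (np.int64(194), np.int64(193), np.int64(202)), (np.int64(162), np.int64(159), np.int64(170)), (np.int64(187), np.int64(188), np.int64(197)), (np.int64(230), np.int64(234), np.int64(237)), (np.int64(244), np.int64(246), np.int64(248)), (np.int64(244), np.int64(247), np.int64(249)), (np.int64(244), np.int64(247), np.int64(248)), (np.int64(244), np.int64(247), np.int64(249)), (np.int64(244), np.int64(247), np.int64(249)), (np.int64(230), np.int64(234), np.int64(238)), (np.int64(187), np.int64(190), np.int64(195)), (np.int64(184), np.int64(190), np.int64(194)), (np.int64(183), np.int64(188), np.int64(194)), (np.int64(176), np.int64(175), np.int64(174)), (np.int64(236), np.i
[... 2654 characters left out ...]
4(194)), (np.int64(254), np.int64(243), np.int64(199)), (np.int64(254), np.int64(241), np.int64(194)), (np.int64(254), np.int64(243), np.int64(196)), (np.int64(254), np.int64(242), np.int64(193))]
[0.52704922 0.04204609 0.05363828] 4487.1875 12350.0
205 [ 62.  51.  41.  48. 115. 232. 253. 252. 252. 252.] [253. 253. 253. 249. 201.  57.  56.  56.  54.  53.]
236 [ 59.  58.  48.  46.  75. 220. 253. 252. 252. 252.] [247. 250. 252. 252. 249. 204.  73.  71.  73.  76.]
0.136 [[231.9303493 220.4770084]]
0.104 [[245.98471085 220.12754962]]
0.106 [[245.10676439 220.14938162]]
-0.17 [[363.98909007 232.12693808]
 [362.91886874 200.94132996]]
0.23 [[195.32412907 236.41923202]
 [195.05785061 205.01337226]]
```

```bash
python3 - <<'E'
from h import *
c=load('t12'); g=c['pixels'].astype(float).mean(2)
def edge(a,i0): # 50% crossing
    m=(a[0]+a[-1])/2; s=np.sign(a-m); k=np.where(s[:-1]!=s[1:])[0][0]; return i0+k+(m-a[k])/(a[k+1]-a[k])
obs=[]
for u in (225,260,275,305,320,345):
    for x,v0 in((.055,None),(-.055,None)):
        # predicted v
        ys=np.linspace(-.17,.23,400); P=np.array([[*fw(x,y),.01] for y in ys]); q=w2pix(c,P); i=np.argmin(abs(q[:,0]-u)); v=int(round(q[i,1]))
        e=edge(g[v-4:v+5,u],v-4); obs.append((u,e,x,None))
for v in (203,206,209,230,234,238):
    for y in(-.17,.23):
        xs=np.linspace(-.055,.055,200); P=np.array([[*fw(x,y),.01] for x in xs]); q=w2pix(c,P); i=np.argmin(abs(q[:,1]-v)); u=int(round(q[i,0]))
        e=edge(g[v,u-4:u+5],u-4); obs.append((e,v,None,y))
W=pix2w(c,[(o[0],o[1]) for o in obs],.01)
def res(q):
    cc,s=np.cos(q[2]),np.sin(q[2]); d=W[:,:2]-q[:2]; L=np.c_[cc*d[:,0]+s*d[:,1],-s*d[:,0]+cc*d[:,1]]
    return np.array([L[i,0]-o[2] if o[2] is not None else L[i,1]-o[3] for i,o in enumerate(obs)])
r=least_squares(res,FX,loss='soft_l1',f_scale=.001); print(r.x,(res(r.x)*1e3).round(1))
m=pix2w(c,[(231.25,221),(244.55,221),(237.9,221)],.055); print(m)
q=r.x; print('gap',q[0]-np.sin(q[2])*.12,q[1]+np.cos(q[2])*.12)
E
```

```text
[0.54003253 0.03754488 0.03017848] [ 0.   0.3 -0.9  0.5  0.  -0.  -0.8  0.4 -0.1  0.1 -0.5  0.5  0.   0.2
  0.2  0.1  0.1  0.1 -0.2 -0.   0.  -0.3 -0.1 -0. ]
[[0.53355076 0.17325725 0.055     ]
 [0.53375608 0.14298293 0.055     ]
 [0.53365341 0.15812364 0.055     ]]
gap 0.536411657601215 0.1574902390387866
```

```bash
sed -i 's/^FX=.*/FX=np.array([.5400,.0375,.0302])/' h.py; python3 - <<'E'
from h import *
rel((.4361,-.116,.14,1.403))
E
```

```text
[-8.043, -0.271, 0.47] -0.054
```

Emit:
step_arm([
  [[-8.04,-0.27,0.4],-0.05],
  [[-8.04,-0.27,0.4],-0.05],
  [[-8.04,-0.27,0.4],-0.05],
  [[-8.04,-0.27,0.4],-0.05],
  [[-8.04,-0.27,0.4],-0.05],
  [[-8.04,-0.27,0.4],-0.05],
  [[-8.04,-0.27,0.4],-0.05],
  [[-8.04,-0.27,0.4],-0.05],
  [[-8.04,-0.27,0.4],-0.05],
  [[-8.04,-0.27,0.4],-0.05],
])

```text
time: 39.5
tool_pos: [0.4365, -0.115, 0.1451]
tool_rot: [-3.14, -0.001, 1.398]
contact_force: [0.6, -0.5, 0.6]
opening: 0.0522
grip_force: 0.0
```

```bash
python3 - <<'E'
from h import *
rel((.4361,-.116,.072,1.403))
E
```

```text
[-0.018, -0.003, 1.218] -0.005
```

Emit:
step_arm([
  [[-0.02,0,0.5],0],
  [[-0.02,0,0.9],0],
  [[-0.02,0,1.15],0],
  [[-0.02,0,1.22],0],
  [[-0.02,0,1.22],0],
  [[-0.02,0,1.22],0],
])

```text
time: 40.25
tool_pos: [0.4372, -0.1165, 0.0732]
tool_rot: [3.14, 0.0, 1.4]
contact_force: [-0.4, -0.4, 1.3]
opening: 0.0524
grip_force: 0.0
```

Emit:
step_arm([
  [[0,0,0],0],
  [[0,0,0],0],
  [[0,0,0],0],
  [[0,0,0],0],
  [[0,0,0],0],
  [[0,0,-0.4],0],
  [[0,0,-1.2],0],
  [[0,0,-1.2],0],
  [[0,0,-1.2],0],
], hand=255, squeeze=25)

```text
time: 41.38
tool_pos: [0.4363, -0.1165, 0.1441]
tool_rot: [-3.141, -0.0, 1.399]
contact_force: [-0.7, -0.1, -1.8]
opening: 0.0194
grip_force: 25.0
```

```bash
python3 - <<'E'
from h import *
print(fw(0,.12)); x,y=fw(0,.1205); p=FX[2]+np.pi/2
rel((x,y,.155,p),(x,y,.1,p))
E
```

```text
(np.float64(0.5363765508470397), np.float64(0.15744528175895836))
[4.791, 0.863, -0.182] -0.202
[4.791, 0.863, 0.734] -0.202
```

Emit:
step_arm([
  [[4.79,0.86,-0.18],-0.2],
  [[4.79,0.86,-0.18],-0.2],
  [[4.79,0.86,-0.18],-0.2],
  [[4.79,0.86,-0.18],-0.2],
  [[4.79,0.86,-0.18],-0.2],
  [[4.79,0.86,-0.18],-0.2],
  [[4.79,0.86,-0.18],-0.2],
  [[4.79,0.86,-0.18],-0.2],
  [[4.79,0.86,-0.18],-0.2],
  [[4.79,0.86,-0.18],-0.2],
])

```text
time: 42.62
tool_pos: [0.5366, 0.1571, 0.1555]
tool_rot: [3.141, 0.0, 1.598]
contact_force: [-0.1, 0.2, -1.6]
opening: 0.02
grip_force: 25.0
```

```bash
python3 - <<'E'
from h import *
x,y=fw(0,.1205); p=FX[2]+np.pi/2
print(x,y);rel((x,y,.134,p),(x,y,.0825,p))
s=shot('scene','s13')
b=cv2.resize(s['pixels'][:,:,::-1][160:280,230:420],None,fx=4.2,fy=4.2,interpolation=cv2.INTER_CUBIC)
cv2.imwrite('pics/s13c.png',b)
E
```

```text
0.5363614531422357 0.15794505376628734
[0.015, -0.004, 0.359] -0.003
[0.015, -0.004, 1.217] -0.003
```

Emit:
step_arm([
  [[0.015,0,0.2],0],
  [[0.015,0,0.36],0],
  [[0.015,0,0.42],0],
  [[0.015,0,0.48],0],
  [[0.015,0,0.54],0],
  [[0.015,0,0.58],0],
  [[0.015,0,0.62],0],
  [[0.015,0,0.62],0],
  [[0.015,0,0.62],0],
])

```text
time: 43.8
tool_pos: [0.5367, 0.1586, 0.1183]
tool_rot: [3.141, 0.0, 1.599]
contact_force: [-0.8, 0.4, -1.6]
opening: 0.0197
grip_force: 25.0
```

No contact force, so it is entering freely. Continuing down.

Emit:
step_arm([
  [[0,0,0.08],0],
  [[0,0,0.16],0],
  [[0,0,0.24],0],
  [[0,0,0.32],0],
  [[0,0,0.4],0],
  [[0,0,0.46],0],
  [[0,0,0.52],0],
  [[0,0,0.55],0],
  [[0,0,0.55],0],
])

```text
time: 44.92
tool_pos: [0.5366, 0.1586, 0.0851]
tool_rot: [-3.141, 0.0, 1.599]
contact_force: [0.7, -0.9, -0.7]
opening: 0.02
grip_force: 25.0
```

Emit:
step_arm([
  [[0,0,0.02],0],
  [[0,0,0.04],0],
  [[0,0,0.05],0],
  [[0,0,0.05],0],
])

```text
time: 45.42
tool_pos: [0.5366, 0.1586, 0.0824]
tool_rot: [3.141, 0.0, 1.599]
contact_force: [-2.2, -0.2, 2.1]
opening: 0.0197
grip_force: 25.0
```

Emit:
step_arm([
  [[0,0,0],0],
  [[0,0,0],0],
  [[0,0,0],0],
  [[0,0,-0.3],0],
  [[0,0,-1],0],
  [[0,0,-2],0],
  [[-3,0,-2],0],
  [[-5,-1,-2],0],
  [[-5,-1,-2],0],
  [[-5,-1,-2],0],
], hand=120)

```text
time: 46.68
tool_pos: [0.497, -0.0886, 0.2023]
tool_rot: [3.141, 0.0, 1.6]
contact_force: [0.5, -0.8, -0.4]
opening: 0.0486
grip_force: 0.0
```

```bash
python3 - <<'E'
from h import *
print(robot.observe()['tool_pos'],robot.observe()['contact_force'])
c=shot('top','t14'); s=shot('scene','s14')
a=cv2.resize(c['pixels'][:,:,::-1][170:285,125:375],None,fx=3,fy=2.6,interpolation=cv2.INTER_CUBIC)
b=cv2.resize(s['pixels'][:,:,::-1][170:270,200:450],(750,300),interpolation=cv2.INTER_CUBIC)
cv2.imwrite('pics/t14c.png',np.vstack([a,b]))
print(fit(c,WOOD,'wood',w2pix(c,[[*fw(0,.075),.035]])[0],[.03],z0=.01),fw(0,.074),fw(0,.12))
E
```

```text
[ 0.49704314 -0.08863985  0.20233967] [ 0.46089052 -0.82000037 -0.4286169 ]
(array([0.5357, 0.1182, 0.0024]), np.float64(0.335), 604) (np.float64(0.5377655396890079), np.float64(0.11146625708469099)) (np.float64(0.5363765508470397), np.float64(0.15744528175895836))
```

View pics/t14c.png

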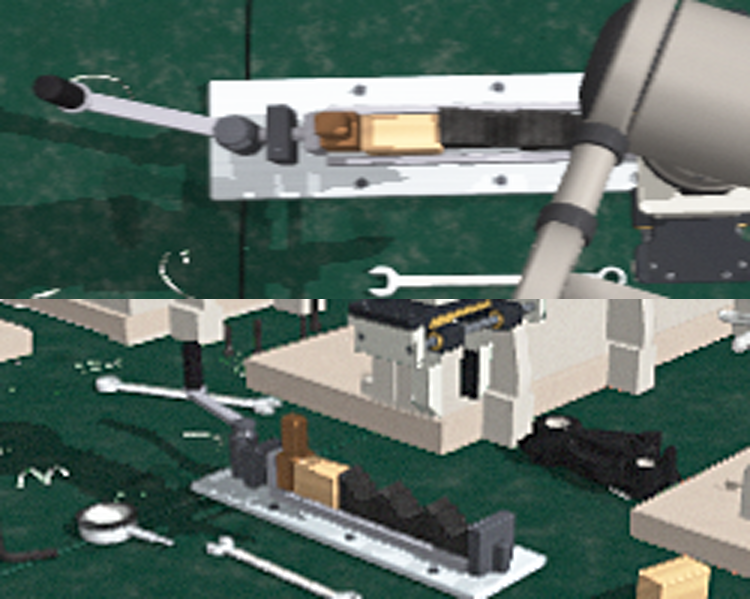

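The key stands in the gap between wood and pusher. The row is tight, the lever is home, the spanner and dial are clear, and the robot touches nothing. I'll hand in.

```bash
python3 -c "
from cell import robot
print(robot.hand_in())"
```

```text
the job is handed in; nothing more can be done
None
```

I handed the job in at about 47 s of the 210 s allowed, with no verdict returned. All three step blocks and one wooden block stand in a tight row, the lever was pulled to about 0.89 rad and eased back home, the key is in the gap, the spanner is on the bench, and the dial was not touched.

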